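# Charge the polisher and tug-test its lid

## Task

Get the little polisher ready to run: pour the brass feet from the scoop into its bowl, add any feet lying loose on the mat, and stand the scoop upright back on the mat. Then put the lid on the bowl, turn it clockwise until its lugs are fully under the hooks against the stops, and prove that it is held by gripping its fin and tugging straight up with about 10 N for a good second, never much harder; leave it locked with the bowl settled, and do not shift or knock over the other things on the bench.

Things in the scene. Friction and masses are not known exactly. Their poses are not given: they have to be found in the camera images.
- polisher: round grey foot of the small vibratory polisher, 140 mm across, 40 mm high, fixed to the bench; it carries the bowl on three springs. Origin: centre of its underside, on the mat (3 mm above the bench); z up
- bowl_rim (a point): centre of the mouth of the black round bowl, level with its rim, 113 mm above the foot's origin when the springs rest; moves with the bowl. Mouth 92 mm wide inside (88 at the floor), wall 6 mm, 54 mm deep. Its x axis is the line through the two aluminium hooks outside the rim, at +x and -x; z up
- hook (a point): point level with the rim, 60 mm from the bowl's axis, under the middle of the +x hook's arm (the other hook is across the bowl). Each hook is a C open towards the axis: its arm, 30 mm wide, overhangs from 54 to 76 mm from the axis, underside 10.5 mm and top 17 mm above the rim. Seen from above its clockwise end is closed by a stop that meets a lug centred under the arm; the other end is open
- bowl (a joint): height of the bowl on its springs (m), up positive; 0 = empty bowl at rest. Spring rate 1.2 N per mm: contents and lid sink it by 1 to 3 mm, a 10 N pull on the loaded, lidded bowl raises it about 8 mm from there. It should never be pulled above 0.014
- lid: twist lid, about 130 g: black plug 10 mm deep tapering from 87 to 76 mm, under an aluminium disc 100 mm across, 6 mm thick, with two lugs and a fin. Origin: centre of the plug's underside, z up; disc from z = 10 to 16 mm. Seated, the disc lies on the rim, origin 10 mm below bowl_rim. Lowered with the lugs at least 30 degrees clear of the hooks, then turned clockwise seen from above to the stops
- lid_lug (a point): under the outer part of the lid's +x lug, 60 mm from the axis. Two lugs, at +x and -x, 18 mm wide, reach out to 66 mm from the axis, level with the disc (6 mm thick). Fully turned they are under the hooks: lid x along bowl_rim x (a half turn is the same). Locked, the lid keeps 4.5 mm of up and down play under the hooks
- lid_fin (a point): where to grip the lid: on its axis, 46 mm above the lid's origin, in the upright black fin, 60 mm long (lid x), 14 mm thick (lid y), 42 mm tall from the disc to 58 mm above the lid's origin
- scoop: open aluminium pouring scoop, 50 mm wide (y, flat parallel sides 3 mm thick), 102 mm long (x from -42 to +60 mm), 42 mm high, about 120 g empty; back wall at -x, flat floor 3 mm thick from x = -42 to +22 mm, then a 45 degree ramp up to the pouring lip at x = +60 mm, z = 42 mm. Origin: on the underside, 42 mm from the back; z up
- foot0: miniature brass furniture foot: a square block 15 x 15 x 9 mm with a round 11 mm stub 6 mm tall on top, 18 g; origin under the centre of the block; starts in the scoop; may be absent
- foot1: miniature brass furniture foot: a square block 15 x 15 x 9 mm with a round 11 mm stub 6 mm tall on top, 18 g; origin under the centre of the block; starts in the scoop; may be absent
- foot2: miniature brass furniture foot: a square block 15 x 15 x 9 mm with a round 11 mm stub 6 mm tall on top, 18 g; origin under the centre of the block; starts in the scoop; may be absent
- foot3: miniature brass furniture foot: a square block 15 x 15 x 9 mm with a round 11 mm stub 6 mm tall on top, 18 g; origin under the centre of the block; starts in the scoop; may be absent
- foot4: miniature brass furniture foot: a square block 15 x 15 x 9 mm with a round 11 mm stub 6 mm tall on top, 18 g; origin under the centre of the block; starts in the scoop; may be absent
- foot5: miniature brass furniture foot: a square block 15 x 15 x 9 mm with a round 11 mm stub 6 mm tall on top, 18 g; origin under the centre of the block; starts in the scoop; may be absent
- stray0: miniature brass furniture foot: a square block 15 x 15 x 9 mm with a round 11 mm stub 6 mm tall on top, 18 g; origin under the centre of the block; starts on the mat; may be absent
- stray1: miniature brass furniture foot: a square block 15 x 15 x 9 mm with a round 11 mm stub 6 mm tall on top, 18 g; origin under the centre of the block; starts on the mat; may be absent
- stray2: miniature brass furniture foot: a square block 15 x 15 x 9 mm with a round 11 mm stub 6 mm tall on top, 18 g; origin under the centre of the block; starts on the mat; may be absent
- glue: bystander: white glue bottle 34 mm wide, 115 mm tall; origin under its centre
- varnish: bystander: amber bottle 36 mm wide, 85 mm tall; origin under its centre
- brush: bystander: brush lying flat; origin on its underside
- desk: bystander: dark wooden model desk 55 x 100 x 85 mm; origin under its centre
- jar: bystander: glass jar 68 mm wide, 85 mm tall; origin under its centre
- tape: bystander: roll of tape 60 mm wide, 18 mm high, lying flat; origin under its centre

How it is judged:
On the way, in this order (a step that is already met when the one before it is completed fails the run):
1. all the brass feet are in the bowl (horizontal distance between each of foot0, foot1, foot2, foot3, foot4, foot5, stray0, stray1, stray2 and bowl_rim below 0.048 m and z of each of foot0, foot1, foot2, foot3, foot4, foot5, stray0, stray1, stray2 in the frame of bowl_rim below -0.01 m), for 0.3 s.
2. the lid is seated in the bowl's mouth and turned until its lugs are under the hooks (horizontal distance between lid and bowl_rim below 0.006 m and z of lid in the frame of bowl_rim below -0.003 m and angle between the x axis of lid and the x axis of bowl_rim, either way round below 0.2 rad and angle between lid's own z axis and vertical below 0.1 rad), for 0.2 s.
3. the locked lid is tugged up by the gripper so that the bowl rises on its springs (about 10 N; at least 3.5 mm above its empty height), held 0.8 s (all of step 2 and value of joint bowl above 0.0035 m and contact force between the fingers and lid above 1 N and contact force between the fingers and polisher below 0.5 N), for 0.8 s.
At the end, for the whole second after the job is handed in: all the feet that are there lie in the bowl; the lid is seated (within 6 mm of centre), level and locked (lugs within 0.2 rad of the hook line); the bowl is back down (below +2 mm); the scoop stands upright (within 0.1 rad) on the mat, at rest (all of step 1 and all of step 2 and value of joint bowl below 0.002 m and linear speed of each of lid, scoop below 0.02 m/s and angle between scoop's own z axis and vertical below 0.1 rad and height (world z) of scoop between -0.005 and 0.01 m); the robot touches nothing.
It fails at once if the lid or bowl is pulled much too hard: the bowl rises more than 14 mm (about 18 N) (value of joint bowl above 0.014 m).
It fails at once if a bystander is shifted by more than 6 cm or knocked over (distance of any of glue, varnish, brush, desk, jar, tape from where it was at the start of the episode above 0.06 m or angle between any of glue, varnish, desk, jar's own z axis and vertical above 0.6 rad).
Of foot0, foot1, foot2, foot3, foot4, foot5 only 4 to 6 are there at a start; the rules pass over those that are not, and their reading is None.
Of stray0, stray1, stray2 only 2 to 3 are there at a start; the rules pass over those that are not, and their reading is None.
At some moment in a run one of lid, stray0, stray1, stray2 may be knocked a few centimetres aside while the robot is not near it.
It also fails if it takes over 208 s, if anything falls off the work surface, if the arm or the gripper's body presses on something with over 40 N, if the wrist force passes 120 N, or if a joint passes its speed limit or range.

## Robot

A 7-joint arm with a two-finger parallel gripper is mounted at the origin on the work surface. World frame = base frame: x ahead of the robot, y to its left, z up, the work surface at z = 0. Lengths are in m, angles in rad, forces in N, time in s.
With the tool pointing down it reaches from about 0.35 to 0.9 m from the base axis. Payload 8.1 kg.
Tool frame: the origin (TCP) lies at the very end of the fingers, on their centre line; the grasp point (between the pads) lies 19 mm behind it (arm.tcp_to_grasp is the distance from the TCP to the grasp point, in m); z points along the fingers, y is the line along which they close (so a half turn about z gives the same grasp; the last joint's range is limited). The gripper opens to 92 mm and grips with 3 to 60 N. Pads are 19 mm wide; open, the fingers measure 130 mm over their backs; the gripper's body (75 mm by 190 mm) begins 47 mm behind the grasp point.
Start: joints at [1.07, 0.434, 0.025, 1.573, -0.012, 1.134, -0.075], TCP at [0.242, -0.576, 0.227] pointing down, gripper open.
Joint ranges: [-2.62, 2.62], [-0.44, 2.09], [-1.27, 1.32], [0.08, 2.57], [-1.32, 4.46], [0.12, 2], [-2.74, 2.74]. Speed limits (rad/s): [2.22, 2.22, 3.01, 3.01, 3.14, 3.14, 3.14].

## Interface

Orientations are given as a rotation vector (axis times angle).
In Python, from cell import arm gives the robot as it stands.
- The arm moves only by the tool nudge_tcp, called after "Call:" in YAML: its name, and indented under it one key for each argument. Schema: {"type":"object","properties":{"ticks":{"type":"array","items":{"type":"array","items":{"type":"number"},"minItems":5,"maxItems":5},"minItems":1,"maxItems":10},"squeeze":{"type":"number"},"only":{"type":"string"},"quiet":{"type":"boolean"},"lines":{"type":"string"}},"required":["ticks"],"additionalProperties":false}. ticks is a list of rows, 1 to 10 of them, each of 5 numbers: dx, dy, dz in m, then a turn about the tool's z in rad, then the opening from 0.0 (shut) to 1.0 (fully open); each row shifts and turns the commanded pose from where the row before left it, along the tool's axes as they then stand; what a row does not reach is not made up. A row lasts 1/10 s, in which the tool goes at most 0.05 m and 0.15 rad, less where a joint would pass 70% of its speed; a pose out of reach is approached as far as the arm can. The fingers move at their own pace and stop on an object; squeeze is the grip in N (left out, the last holds). Time passes only in rows, so rows that do not move let the fingers close. The tool returns the time, the measured TCP pose, the force, the opening and the grip force at its end. only (a regular expression) keeps the lines of the reply that match it, lines (a string "A,B") keeps lines A to B, and quiet returns only ok. Input that does not fit is refused with a message, and nothing moves.
- arm.observe(): the state, without advancing time (a new reading comes with each control period).
- arm.get_image(name): name is "scene" or "side" or "wrist"; returns a dict with "image" (384x512x3 uint8, blue, green, red), "fx", "fy", "cx", "cy" (pixels), "cam_to_world" (4x4, takes a point from camera to world coordinates); the wrist camera has in their place "mount" (4x4, takes a point from camera to tool coordinates, whose origin is the TCP and whose axes are the flange's). Camera axes: x right, y down, z forward; pixel columns grow to the right and rows downward; lengths in m; the calibration is good to about 2 mm. A picture is of the moment at which its call begins: read the wrist's pose just before it. There is no depth.
- arm.sign_off(): hands the job in; it is judged then, once.
The state is a dict: "clock": time; "joints": joint angles; "dq": joint speeds; "joint_efforts": joint torques, N m; "position": TCP position; "ee_rot": TCP orientation; "force": force on the tool from outside, world axes, zero at the start; "ft_torque": the same for the moment, N m; "width": opening from 0.0 (shut) to 1.0 (fully open); "gripper_force": force on a finger pad.
Only numpy, scipy, OpenCV 4.12 (cv2) and the standard library are available. Lean on these libraries where they do the work, as an engineer would, in place of code of your own. Each camera call takes 0.05 s, during which the arm holds its last target. There are 200 camera calls.

## Working session

There is one attempt and no reset: what is moved stays moved. The work goes in short steps, Python scripts to look and compute and a tool call to move; the robot and the scene stay as the last step left them, time stands still between calls to the robot, and variables do not carry over. Pictures are saved under pics/ and viewed, at most 14 in all, crops included, and the job is handed in when it is done.

```bash
ls; mkdir -p pics
```

Create h.py:
```python
import numpy as np, cv2
from cell import arm
from scipy.spatial.transform import Rotation as R
def T():
    s=arm.observe(); M=np.eye(4); M[:3,:3]=R.from_rotvec(s["ee_rot"]).as_matrix(); M[:3,3]=s["position"]; return M
def shot(name,fn=None):
    t=T(); d=arm.get_image(name)
    if name=="wrist": d["cam_to_world"]=t@np.array(d["mount"])
    d["cam_to_world"]=np.array(d["cam_to_world"])
    if fn:
        cv2.imwrite("pics/"+fn+".png",d["image"])
        np.savez("pics/"+fn+".npz",**{k:np.array(v) for k,v in d.items()})
    return d
def load(fn): return dict(np.load("pics/"+fn+".npz"))
def w(d,u,v,z):
    C=d["cam_to_world"]; r=C[:3,:3]@np.array([(u-d["cx"])/d["fx"],(v-d["cy"])/d["fy"],1]); o=C[:3,3]
    return o+r*(z-o[2])/r[2]
def px(d,p):
    q=np.linalg.inv(d["cam_to_world"])@np.append(p,1); return np.array([d["fx"]*q[0]/q[2]+d["cx"],d["fy"]*q[1]/q[2]+d["cy"]])
def st():
    s=arm.observe(); m=T()
    print("t",round(s["clock"],2),"pos",np.round(s["position"],4),"x",np.round(m[:3,0],3),"y",np.round(m[:3,1],3),"z",np.round(m[:3,2],3),"F",np.round(s["force"],1),"w",round(s["width"],3),"gf",s["gripper_force"])
def rel(p):  # world point -> tool axes offset
    return np.round(np.linalg.inv(T())@np.append(p,1),4)[:3]
```

Run:
```python
from h import *
st()
for n in ("scene","side","wrist"):
    d=shot(n,n+"0"); print(n,d["fx"],np.round(d["cam_to_world"],3).tolist())
a=cv2.imread("pics/scene0.png");b=cv2.imread("pics/side0.png")
```

```text
cell.py
pics
t 0.0 pos [ 0.2419 -0.5757  0.2259] x [ 0.922  0.387 -0.   ] y [ 0.387 -0.922 -0.002] z [-0.001  0.001 -1.   ] F [-0.  -0.2 -0.4] w 0.999 gf 0.0
scene 494.6036658766783 [[-0.724, 0.37, -0.582, 1.456], [0.689, 0.4, -0.604, 0.89], [0.009, -0.838, -0.545, 0.928], [0.0, 0.0, 0.0, 1.0]]
side 400.2318607598981 [[-0.774, -0.457, 0.438, 0.153], [-0.633, 0.538, -0.556, 0.537], [0.018, -0.708, -0.706, 0.781], [0.0, 0.0, 0.0, 1.0]]
wrist 292.4283291317302 [[0.388, -0.893, -0.229, 0.302], [-0.922, -0.376, -0.096, -0.551], [-0.0, 0.249, -0.969, 0.385], [0.0, 0.0, 0.0, 1.0]]
```

```bash
python3 -c "
import cv2
for n in ('scene','side'):
    a=cv2.imread('pics/%s0.png'%n); cv2.imwrite('pics/%s0b.png'%n,cv2.resize(a,(800,600),interpolation=cv2.INTER_CUBIC))"
```

```text
(no output)
```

View pics/scene0b.png

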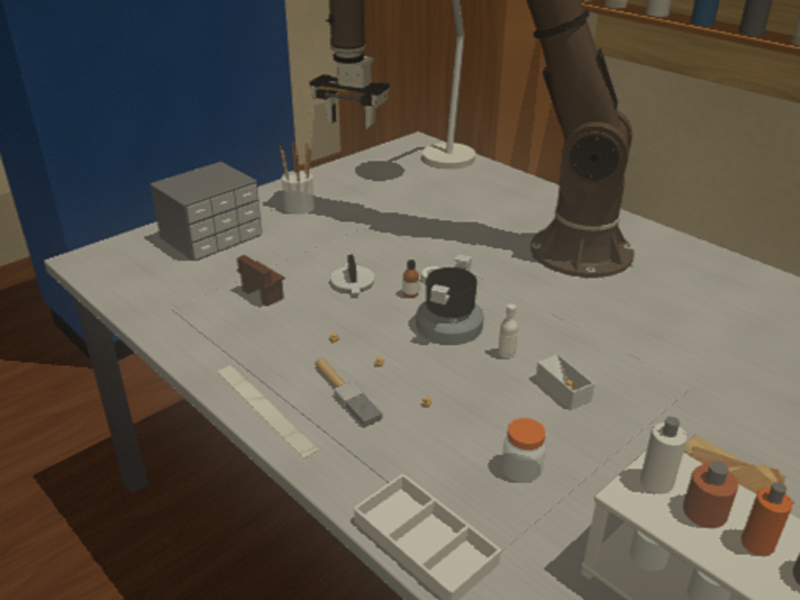

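View pics/side0b.png

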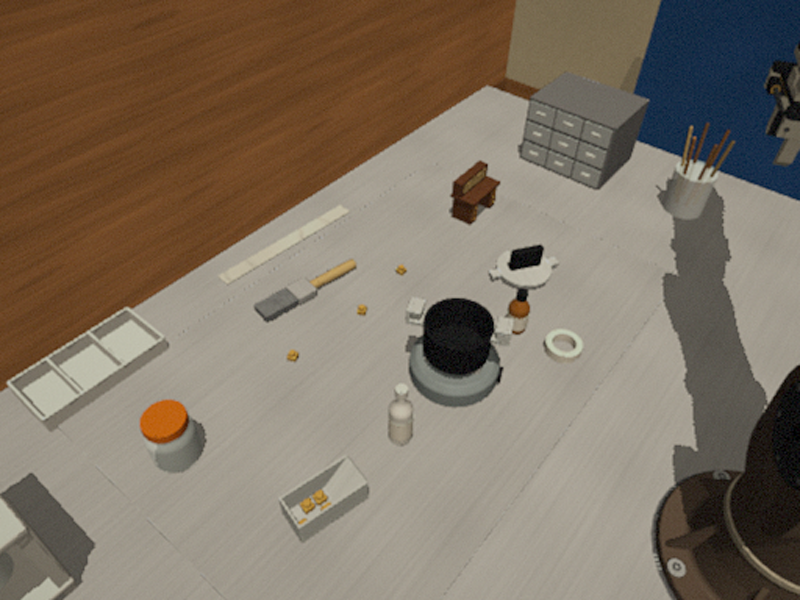

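The pictures (800x600) show the polisher at scene (450,300) / side (457,345). The lid is at scene (352,280) / side (525,267). There are three strays, at scene (334,338), (379,361), (426,401). The scoop is at scene (565,381) / side (325,497), with the glue bottle between the scoop and the polisher and the varnish bottle between the lid and the polisher.

Run:
```python
from h import *
A=load("scene0");B=load("side0")
k=.64
def p(n,a,b,z):
    s=''
    if a: s+=str(np.round(w(A,a[0]*k,a[1]*k,z),3))
    if b: s+=' | '+str(np.round(w(B,b[0]*k,b[1]*k,z),3))
    print(n,s)
p("stray a",(334,338),(401,269),.009)
p("stray b",(379,361),(362,310),.009)
p("stray c",(426,401),(293,356),.009)
p("bowl rim ctr",(451,283),(458,322),.116)
p("hook1",(439,295),(416,312),.125)
p("hook2",(462,263),(504,331),.125)
p("lid disc",(353,279),(525,267),.019)
p("lid lugA",(354,293),(494,273),.016)
p("lid lugB",(353,262),(553,262),.016)
p("lid fin top",(351,256),(526,247),.061)
p("glue",(509,352),(401,437),.003)
p("varn",(411,294),(518,326),.003)
p("jar",(523,470),(177,460),.003)
p("desk",(261,290),(475,208),.003)
p("tape",(432,272),(564,346),.015)
p("brush tip",(372,416),(268,312),.005)
p("brush end",(320,362),(354,265),.005)
for n,b in dict(s1=(281,499),s2=(347,460),s3=(368,490),s4=(306,537)).items(): p(n,None,b,.045 if n in("s1","s2","s3") else .003)
p("scoop",(537,360),None,.045);p("scoop",(558,357),None,.045);p("scoop",(592,381),None,.045);p("scoop",(571,405),None,.003)
# crops
a=cv2.resize(B["image"][275:350,160:250],None,fx=6,fy=6,interpolation=cv2.INTER_CUBIC)
b=cv2.resize(A["image"][215:270,330:390],None,fx=5,fy=5,interpolation=cv2.INTER_CUBIC)
o=np.zeros((560,800,3),np.uint8);o[:a.shape[0],:a.shape[1]]=a;o[:b.shape[0]][:,540:540+260]=b[:,:260]
cv2.imwrite("pics/c1.png",o)
```

```text
stray a [ 0.682 -0.117  0.009] | [ 0.676 -0.124  0.009]
stray b [0.666 0.001 0.009] | [ 0.661 -0.001  0.009]
stray c [0.683 0.147 0.009] | [0.677 0.145 0.009]
bowl rim ctr [0.484 0.015 0.116] | [0.469 0.002 0.116]
hook1 [0.544 0.039 0.125] | [0.522 0.032 0.125]
hook2 [ 0.422 -0.014  0.125] | [ 0.405 -0.019  0.125]
lid disc [ 0.517 -0.251  0.019] | [ 0.501 -0.266  0.019]
lid lugA [ 0.55  -0.209  0.016] | [ 0.536 -0.219  0.016]
lid lugB [ 0.465 -0.312  0.016] | [ 0.47  -0.315  0.016]
lid fin top [ 0.5   -0.276  0.061] | [ 0.508 -0.268  0.061]
glue [0.453 0.15  0.003] | [0.454 0.147 0.003]
varn [ 0.448 -0.136  0.003] | [ 0.439 -0.147  0.003]
jar [0.683 0.373 0.003] | [0.668 0.374 0.003]
desk [ 0.681 -0.374  0.003] | [ 0.681 -0.371  0.003]
tape [ 0.361 -0.157  0.015] | [ 0.355 -0.147  0.015]
brush tip [0.778 0.107 0.005] | [0.782 0.103 0.005]
brush end [ 0.749 -0.078  0.005] | [ 0.751 -0.08   0.005]
s1  | [0.496 0.334 0.045]
s2  | [0.47  0.241 0.045]
s3  | [0.421 0.255 0.045]
s4  | [0.453 0.337 0.003]
scoop [0.479 0.235 0.045]
scoop [0.442 0.256 0.045]
scoop [0.455 0.342 0.045]
scoop [0.493 0.33  0.003]
```

View pics/c1.png

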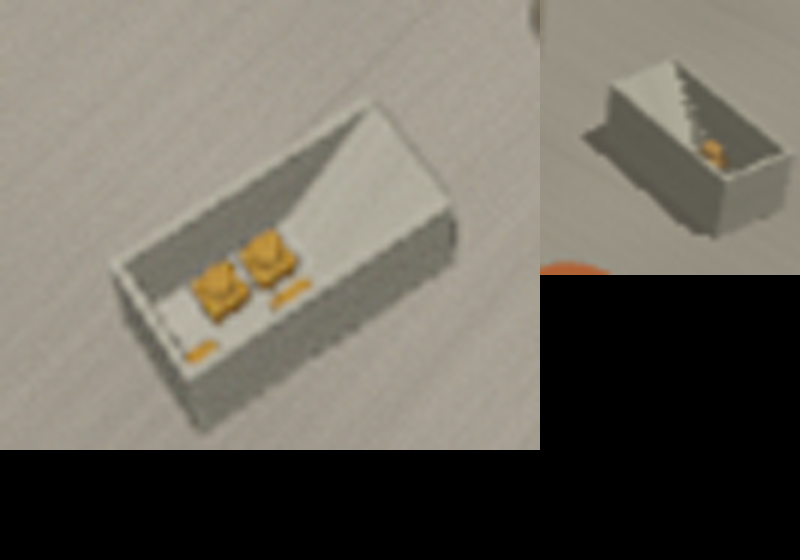

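The scoop's lip points towards -y, and two or more feet are lying in its rear half. I'll go over the strays and the lid first.

Call:
nudge_tcp:
  ticks:
    - [0,0,-0.03,-0.15,1]
    - [0,0,-0.02,-0.15,1]
    - [0,0,0,-0.15,1]
    - [0,0,0,-0.15,1]
    - [0,0,0,-0.15,1]
    - [0,0,0,-0.15,1]

```text
clock: 0.75
position: [0.242, -0.5761, 0.2764]
ee_rot: [-2.497, -1.906, -0.0]
force: [0.8, 1.1, -0.2]
width: 0.999
gripper_force: 0.0
```

Call:
nudge_tcp:
  ticks:
    - [0.04,0.0155,0,0,1]
    - [0.04,0.0155,0,0,1]
    - [0.04,0.0155,0,0,1]
    - [0.04,0.0155,0,0,1]
    - [0.04,0.0155,0,0,1]
    - [0.04,0.0155,0,0,1]
    - [0.04,0.0155,0,0,1]
    - [0.04,0.0155,0,0,1]
    - [0.04,0.0155,0,0,1]
    - [0.04,0.0155,0,0,1]

```text
clock: 1.75
position: [0.4998, -0.2314, 0.2766]
ee_rot: [-2.503, -1.898, 0.0]
force: [0.7, -0.9, 1.3]
width: 0.998
gripper_force: 0.0
```

Call:
nudge_tcp:
  ticks:
    - [0.04,0.0155,0,0,1]
    - [0.04,0.0155,0,0,1]
    - [0.04,0.0155,0,0,1]
    - [0.035,0.0155,0,0,1]
    - [0,0,0,0,1]
    - [0,0,0,0,1]

```text
clock: 2.35
position: [0.6008, -0.0995, 0.2761]
ee_rot: [-2.501, -1.9, 0.001]
force: [-1.0, 0.3, -0.4]
width: 1.001
gripper_force: 0.0
```

Run:
```python
from h import *
st(); d=shot("wrist","w1")
cv2.imwrite("pics/w1b.png",cv2.resize(d["image"],(800,600),interpolation=cv2.INTER_CUBIC))
```

```text
t 2.35 pos [ 0.6008 -0.0995  0.2761] x [ 0.268  0.963 -0.   ] y [ 0.963 -0.268 -0.001] z [-0.001  0.    -1.   ] F [-1.   0.3 -0.4] w 1.001 gf 0.0
```

View pics/w1b.png

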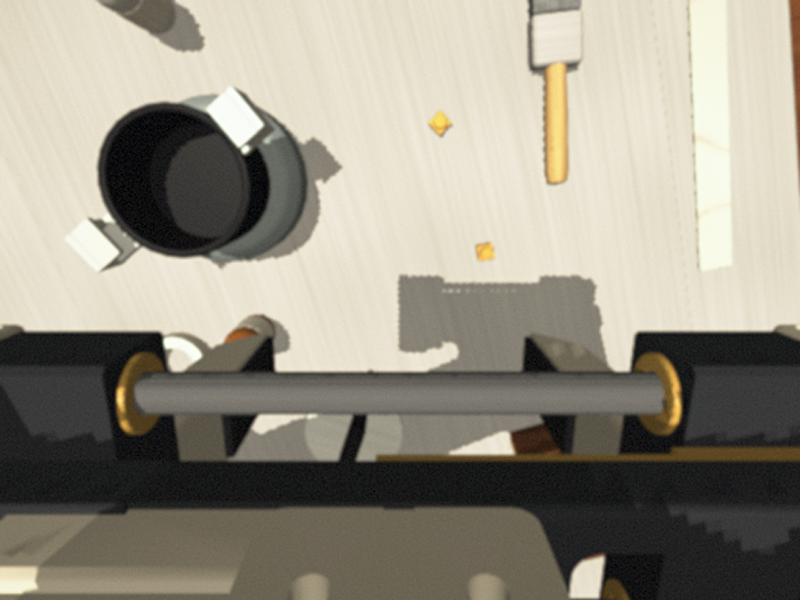

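The wrist view shows the bowl mouth centred at about (175,178), with hooks at (237,118) and (97,243). Strays are at (440,123) and (486,252), and the lid lies below the fingers.

Add to h.py:
```python
def orange(d,z=.012,amin=20,box=None,show=True):
    hsv=cv2.cvtColor(d["image"],cv2.COLOR_BGR2HSV); m=cv2.inRange(hsv,(12,120,100),(28,255,255))
    n,l,s,c=cv2.connectedComponentsWithStats(m); out=[]
    for i in range(1,n):
        if s[i,4]<amin or s[i,4]>900: continue
        pts=np.argwhere(l==i)[:,::-1]
        P=np.array([w(d,u,v,z)[:2] for u,v in pts]); r=cv2.minAreaRect((P*1000).astype(np.float32))
        out.append((c[i],s[i,4],r)); 
        if show: print("px",np.round(c[i]),"A",s[i,4],"c",np.round(r[0],1),"size",np.round(r[1],1),"ang",round(r[2],1))
    return out
```

Run:
```python
from h import *
d=load("w1"); k=.64
orange(d)
print("bowl",w(d,175*k,178*k,.116), "edges",w(d,100*k,178*k,.116),w(d,250*k,178*k,.116),w(d,175*k,103*k,.116),w(d,175*k,253*k,.116))
print("hooks",w(d,237*k,118*k,.133),w(d,97*k,243*k,.133))
```

```text
px [509.   4.] A 21 c [967.4   5.5] size [8.7 6.7] ang 32.2
px [510.  26.] A 22 c [967.5 -20.2] size [14.1  3.8] ang 86.8
px [355.  79.] A 687 c [760.7 -32.5] size [96.3 17.9] ang 80.9
px [281.  78.] A 106 c [664.1  -4. ] size [13.7 13.3] ang 28.3
px [310. 161.] A 90 c [ 676.8 -124.7] size [13.7 13.9] ang 88.1
px [153. 214.] A 87 c [ 426.  -140.1] size [26.5  9.4] ang 3.3
px [426. 248.] A 579 c [ 821.2 -313.1] size [31.7 90.4] ang 10.9
px [ 79. 254.] A 277 c [ 293.8 -169.3] size [87.1 19.7] ang 61.1
bowl [0.47144702 0.00172574 0.116     ] edges [0.42250904 0.0152896  0.116     ] [ 0.52038025 -0.01183682  0.116     ] [0.48965978 0.04583777 0.116     ] [ 0.45172828 -0.04603382  0.116     ]
hooks [0.53026024 0.02305892 0.133     ] [ 0.41325619 -0.02545908  0.133     ]
```

Call:
nudge_tcp:
  ticks:
    - [-0.0225,0.027,0,-0.12,0.4]
    - [0,0.025,0.03,-0.117,0.4]
    - [0,0.025,0.04,0,0.4]
    - [0,0,0.04,0,0.4]
    - [0,0,0.04,0,0.4]
    - [0,0,0.04,0,0.4]
    - [0,0,0.02,0,0.4]
    - [0,0,0,0,0.4]
  squeeze: 15

```text
clock: 3.2
position: [0.667, -0.1362, 0.0631]
ee_rot: [-2.26, -2.175, 0.008]
force: [0.6, -0.9, 0.3]
width: 0.409
gripper_force: 0.0
```

Run:
```python
from h import *
st(); print(rel([.6768,-.1247,.005]))
orange(shot("wrist","w2"))
```

```text
t 3.2 pos [ 0.667  -0.1362  0.0631] x [ 0.038  0.999 -0.001] y [ 0.999 -0.038 -0.007] z [-0.007 -0.    -1.   ] F [ 0.6 -0.9  0.3] w 0.409 gf 0.0
[0.0119 0.0098 0.0581]
px [245.   7.] A 376 c [664.4  -3.9] size [14.8 13.6] ang 30.3
px [270. 186.] A 390 c [ 677.4 -124.2] size [15.2 14.8] ang 84.4
px [179. 252.] A 238 c [ 604.7 -175.4] size [42.5  5.2] ang 83.1
px [330. 252.] A 303 c [ 723.  -179.9] size [ 6.6 43.5] ang 4.5
```

Call:
nudge_tcp:
  ticks:
    - [0.012,0.0102,0,0,0.4]
    - [0,0,0.03,0,0.4]
    - [0,0,0.028,0,0.4]
    - [0,0,0,0,0.4]
    - [0,0,0,0,0]
    - [0,0,0,0,0]
    - [0,0,0,0,0]
    - [0,0,0,0,0]
  squeeze: 15

```text
clock: 4.05
position: [0.6822, -0.1224, 0.0105]
ee_rot: [2.26, 2.179, 0.003]
force: [-0.5, -0.6, 6.4]
width: 0.153
gripper_force: 15.0
```

Call:
nudge_tcp:
  ticks:
    - [0,0,-0.04,0,0]
    - [0,0,-0.04,0,0]
    - [0,0,-0.04,0,0]
    - [0,0,-0.04,0,0]
    - [0,0,0,0,0]

```text
clock: 4.55
position: [0.6845, -0.1222, 0.1762]
ee_rot: [2.256, 2.175, 0.011]
force: [0.9, -0.0, -1.2]
width: 0.155
gripper_force: 15.0
```

Run:
```python
from h import *
st(); print(rel([.472,0.0,.14]))
```

```text
t 4.55 pos [ 0.6845 -0.1222  0.1762] x [ 0.036  0.999 -0.001] y [ 0.999 -0.036  0.011] z [ 0.011 -0.001 -1.   ] F [ 0.9 -0.  -1.2] w 0.155 gf 14.999879747629166
[ 0.1144 -0.2172  0.0338]
```

Call:
nudge_tcp:
  ticks:
    - [0.023,-0.0434,0,0,0]
    - [0.023,-0.0434,0,0,0]
    - [0.023,-0.0434,0,0,0]
    - [0.023,-0.0434,0,0,0]
    - [0.022,-0.0434,0,0,0]
    - [0,0,0.03,0,0]
    - [0,0,0.02,0,0]
    - [0,0,0,0,0]
    - [0,0,0,0,0.3]
    - [0,0,0,0,0.3]
  squeeze: 15

```text
clock: 5.55
position: [0.4692, -0.0005, 0.1197]
ee_rot: [2.261, 2.18, 0.002]
force: [0.0, 0.0, -0.2]
width: 0.27
gripper_force: 0.0
```

Call:
nudge_tcp:
  ticks:
    - [0,0,0,0,0.3]
    - [0,0,-0.04,0,0.3]
    - [0,0,-0.04,0,0.3]
    - [0.01,0.04,0,-0.13,0.4]
    - [0,0.04,0,-0.13,0.4]
    - [0,0.04,0,-0.13,0.4]
    - [0,0.04,0,-0.12,0.4]
    - [0,0,0,0,0.4]
  squeeze: 15

```text
clock: 6.35
position: [0.6287, 0.0363, 0.1984]
ee_rot: [1.632, 2.684, 0.005]
force: [0.0, 1.4, 0.4]
width: 0.396
gripper_force: 0.0
```

Run:
```python
from h import *
st(); print(rel([.664,-0.004,.005]))
orange(shot("wrist","w3"))
```

```text
t 6.35 pos [0.6287 0.0363 0.1984] x [-0.46   0.888  0.002] y [0.888 0.46  0.003] z [ 0.002  0.003 -1.   ] F [0.  1.4 0.4] w 0.396 gf 0.0
[-0.0524  0.0122  0.1934]
px [338. 108.] A 164 c [679.8 142.2] size [14.3 13.2] ang 27.5
px [ 90. 140.] A 335 c [441.4 -22.3] size [22.3 21.5] ang 88.1
px [266. 208.] A 124 c [663.4  -2.1] size [12.5 14.4] ang 27.7
px [ 35. 232.] A 299 c [ 417.7 -162.3] size [37.1 17.6] ang 27.4
px [181. 253.] A 291 c [ 593.9 -104.5] size [11.  72.5] ang 23.0
px [329. 252.] A 302 c [762.8 -17.1] size [11.4 72.9] ang 32.9
px [474. 289.] A 51 c [965.2  27.1] size [ 7.5 20.1] ang 5.4
px [331. 290.] A 29 c [795.1 -63.3] size [13.9  7.6] ang 14.7
px [352. 290.] A 104 c [819.7 -50.5] size [46.   9.1] ang 27.3
px [380. 290.] A 52 c [852.6 -33.5] size [23.3  9.1] ang 27.3
px [395. 290.] A 39 c [870.3 -23.5] size [18.8  7.6] ang 27.3
px [412. 289.] A 25 c [891.6 -12.5] size [12.5  7.6] ang 27.3
```

Call:
nudge_tcp:
  ticks:
    - [-0.025,0.0065,0.03,0,0.4]
    - [-0.026,0.0065,0.04,0,0.4]
    - [0,0,0.04,0,0.4]
    - [0,0,0.04,0,0.4]
    - [0,0,0.042,0,0.4]
    - [0,0,0,0,0.4]
    - [0,0,0,0,0]
    - [0,0,0,0,0]
    - [0,0,0,0,0]
    - [0,0,0,0,0]
  squeeze: 15

```text
clock: 7.4
position: [0.6598, -0.0053, 0.0074]
ee_rot: [1.638, 2.68, 0.0]
force: [-1.9, -0.8, 3.7]
width: 0.158
gripper_force: 15.0
```

Call:
nudge_tcp:
  ticks:
    - [0,0,-0.04,0,0]
    - [0,0,-0.04,0,0]
    - [0,0,-0.04,0,0]
    - [0,0,-0.04,0,0]
    - [0,0,0,0,0]

```text
clock: 7.9
position: [0.6629, -0.0041, 0.1734]
ee_rot: [1.634, 2.674, 0.009]
force: [0.1, 0.1, -0.9]
width: 0.157
gripper_force: 15.0
```

Run:
```python
from h import *
st(); print(rel([.472,0.0,.13]))
```

```text
t 7.9 pos [ 0.6629 -0.0041  0.1734] x [-0.456  0.89  -0.004] y [0.89  0.456 0.009] z [ 0.01   0.001 -1.   ] F [ 0.1  0.1 -0.9] w 0.157 gf 14.999976754188538
[ 0.0909 -0.1684  0.0415]
```

Call:
nudge_tcp:
  ticks:
    - [0.023,-0.042,0,0,0]
    - [0.023,-0.042,0,0,0]
    - [0.023,-0.042,0,0,0]
    - [0.022,-0.042,0,0,0]
    - [0,0,0.03,0,0]
    - [0,0,0.02,0,0]
    - [0,0,0,0,0]
    - [0,0,0,0,0.3]
    - [0,0,0,0,0.3]
    - [0,0,0,0,0.3]
  squeeze: 15

```text
clock: 8.9
position: [0.4695, -0.0005, 0.1175]
ee_rot: [1.637, 2.68, 0.001]
force: [0.6, 0.4, 0.0]
width: 0.298
gripper_force: 0.0
```

Call:
nudge_tcp:
  ticks:
    - [0,0,-0.04,0,0.3]
    - [0,0,-0.04,0,0.3]
    - [0,0.045,0,0,0.4]
    - [0,0.045,0,0,0.4]
    - [0,0.045,0,0,0.4]
    - [0,0.045,0,0,0.4]
    - [0,0.045,0,0,0.4]
    - [0,0.023,0,0,0.4]
    - [0,0,0,0,0.4]
  squeeze: 15

```text
clock: 9.8
position: [0.6913, 0.115, 0.1962]
ee_rot: [-1.635, -2.681, -0.003]
force: [0.6, 0.4, 0.0]
width: 0.403
gripper_force: 0.0
```

Run:
```python
from h import *
st(); 
for c,a,r in orange(shot("wrist","w4"),show=False):
    if 640<r[0][0]<720 and 0.1<r[0][1]/1e3<.2: print(r,a,rel([r[0][0]/1e3,r[0][1]/1e3,.005]))
```

```text
t 9.8 pos [0.6913 0.115  0.1962] x [-0.458  0.889  0.002] y [0.889 0.458 0.001] z [ 0.     0.002 -1.   ] F [0.6 0.4 0. ] w 0.403 gf 0.0
((680.4624633789062, 142.97621154785156), (12.889745712280273, 13.928228378295898), 27.271833419799805) 152 [0.0302 0.0049 0.1914]
```

Call:
nudge_tcp:
  ticks:
    - [0.03,0.0045,0.03,0,0.4]
    - [0,0,0.04,0,0.4]
    - [0,0,0.04,0,0.4]
    - [0,0,0.04,0,0.4]
    - [0,0,0.04,0,0.4]
    - [0,0,0,0,0.4]
    - [0,0,0,0,0]
    - [0,0,0,0,0]
    - [0,0,0,0,0]
    - [0,0,0,0,0]
  squeeze: 15

```text
clock: 10.85
position: [0.6798, 0.1409, 0.0074]
ee_rot: [1.638, 2.68, 0.0]
force: [-0.5, -1.3, 2.7]
width: 0.162
gripper_force: 15.0
```

Call:
nudge_tcp:
  ticks:
    - [0,0,-0.04,0,0]
    - [0,0,-0.04,0,0]
    - [0,0,-0.04,0,0]
    - [0,0,-0.04,0,0]
    - [0,0,0,0,0]

```text
clock: 11.35
position: [0.6826, 0.1429, 0.1737]
ee_rot: [1.635, 2.675, 0.012]
force: [0.0, 0.0, -0.4]
width: 0.157
gripper_force: 15.0
```

Run:
```python
from h import *
st(); print(rel([.472,0.0,.13]))
```

```text
t 11.35 pos [0.6826 0.1429 0.1737] x [-0.456  0.89  -0.002] y [0.89  0.456 0.01 ] z [ 0.01   0.003 -1.   ] F [ 0.   0.  -0.4] w 0.157 gf 14.999940544366837
[-0.031  -0.253   0.0413]
```

Call:
nudge_tcp:
  ticks:
    - [-0.006,-0.042,0,0,0]
    - [-0.005,-0.042,0,0,0]
    - [-0.005,-0.042,0,0,0]
    - [-0.005,-0.042,0,0,0]
    - [-0.005,-0.042,0,0,0]
    - [-0.005,-0.042,0.01,0,0]
    - [0,0,0.03,0,0]
    - [0,0,0.01,0,0]
    - [0,0,0,0,0]
    - [0,0,0,0,0.3]
  squeeze: 15

```text
clock: 12.35
position: [0.4706, -0.0003, 0.1172]
ee_rot: [1.636, 2.682, 0.002]
force: [-0.5, 0.4, -0.1]
width: 0.205
gripper_force: 0.0
```

Call:
nudge_tcp:
  ticks:
    - [0,0,0,0,0.3]
    - [0,0,0,0,0.3]
    - [0,0,-0.04,0,0.3]
    - [0,0,-0.04,0.15,0.3]
    - [0,0,-0.04,0.15,0.5]
    - [0,0,-0.02,0.15,0.8]
    - [0,0,0,0.15,0.8]
    - [0,0,0,0.147,0.8]
  squeeze: 15

```text
clock: 13.15
position: [0.4704, -0.001, 0.2582]
ee_rot: [2.507, 1.89, 0.003]
force: [-0.2, -0.0, -0.9]
width: 0.599
gripper_force: 0.0
```

Call:
nudge_tcp:
  ticks:
    - [0.04,-0.02,0,0,0.8]
    - [0.04,-0.02,0,0,0.8]
    - [0.04,-0.02,0,0,0.8]
    - [0.04,-0.02,0,0,0.8]
    - [0.02,0,0,0,0.8]
    - [0,0,0,0,0.8]
  squeeze: 15

```text
clock: 13.75
position: [0.4409, 0.1974, 0.2575]
ee_rot: [-2.497, -1.905, -0.003]
force: [-0.5, -0.5, 0.9]
width: 0.797
gripper_force: 0.0
```

Run:
```python
from h import *
st(); d=shot("wrist","w5")
cv2.imwrite("pics/w5b.png",cv2.resize(d["image"],(800,600),interpolation=cv2.INTER_CUBIC))
```

```text
t 13.75 pos [0.4409 0.1974 0.2575] x [0.264 0.964 0.002] y [ 0.964 -0.264  0.   ] z [ 0.001  0.002 -1.   ] F [-0.5 -0.5  0.9] w 0.797 gf 0.0
```

View pics/w5b.png

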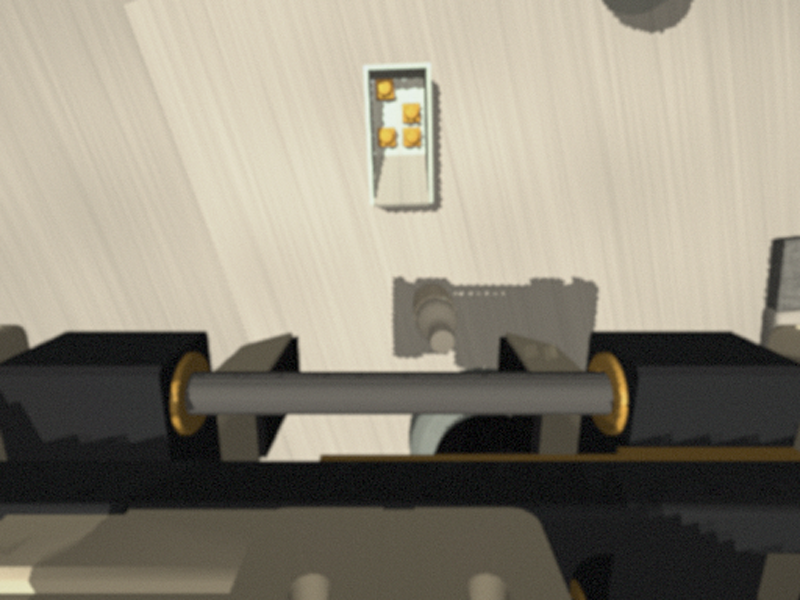

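The wrist view shows four feet in the scoop. Its rear rim corners are at (364,65) and (431,63), and the lip corners at (372,207) and (438,205).

Run:
```python
from h import *
d=load("w5");k=.64
P=[w(d,u*k,v*k,.045) for u,v in((364,65),(431,63),(372,207),(438,205))]
for p in P: print(np.round(p,4))
b=(P[0]+P[1])/2;f=(P[2]+P[3])/2; x=(f-b)[:2];L=np.linalg.norm(x);x/=L
print("len",L,"wid",np.linalg.norm(P[0]-P[1]),"back",b,"lip",f,"dir",x,np.degrees(np.arctan2(*x[::-1])))
mid=(b+f)/2; g=mid[:2]-x*(0.051-0.010)  # 10 mm in from back
print("grip",g,"rel",rel([g[0],g[1],.008])); print("org",mid[:2]-x*.009)
```

```text
[0.4542 0.3439 0.045 ]
[0.5027 0.3321 0.045 ]
[0.4311 0.2423 0.045 ]
[0.4825 0.2299 0.045 ]
len 0.10417107169238686 wid 0.04986087278463515 back [0.47845516 0.33796289 0.045     ] lip [0.45678525 0.23607065 0.045     ] dir [-0.20802231 -0.97812408] -102.00647984445403
grip [0.47614912 0.32711986] rel [ 0.1364 -0.0013  0.2492]
org [0.46949241 0.29581989]
```

Call:
nudge_tcp:
  ticks:
    - [0,0.0067,0,-0.058,0.8]
    - [0.046,0,0,0,0.8]
    - [0.046,0,0.01,0,0.8]
    - [0.046,0,0.04,0,0.8]
    - [0,0,0.05,0,0.8]
    - [0,0,0.05,0,0.8]
    - [0,0,0.05,0,0.8]
    - [0,0,0.03,0,0.8]
    - [0,0,0.02,0,0.8]
    - [0,0,0,0,0.8]
  squeeze: 15

```text
clock: 14.8
position: [0.4745, 0.3154, 0.0112]
ee_rot: [2.448, 1.968, -0.009]
force: [-0.3, -0.7, 0.2]
width: 0.802
gripper_force: 0.0
```

Call:
nudge_tcp:
  ticks:
    - [0,0,0,0,0.4]
    - [0,0,0,0,0.4]
    - [0,0,0,0,0.4]
    - [0,0,0,0,0.4]
  squeeze: 25

```text
clock: 15.2
position: [0.4759, 0.319, 0.0153]
ee_rot: [2.447, 1.97, 0.003]
force: [-1.4, -0.4, 8.1]
width: 0.547
gripper_force: 24.8
```

Call:
nudge_tcp:
  ticks:
    - [0,0,-0.02,0,0.4]
    - [0,0,-0.04,0,0.4]
    - [0,0,-0.04,0,0.4]
    - [0,0,-0.04,0,0.4]
    - [0,0,-0.04,0,0.4]
    - [0,0,-0.03,0,0.4]
    - [0,0,0,0,0.4]
    - [0,0,0,0,0.4]
  squeeze: 25

```text
clock: 16.0
position: [0.4754, 0.3182, 0.2243]
ee_rot: [2.447, 1.969, 0.002]
force: [-0.1, -0.1, -2.7]
width: 0.546
gripper_force: 24.8
```

Run:
```python
from h import *
st()
a=shot("side","s2");b=shot("scene","c2")
o=np.hstack([cv2.resize(a["image"][180:384,120:320],(400,408)),cv2.resize(b["image"][120:320,280:480],(400,408))])
cv2.imwrite("pics/s2b.png",o)
```

```text
t 16.0 pos [0.4754 0.3182 0.2243] x [0.214 0.977 0.   ] y [ 0.977 -0.214  0.001] z [ 0.001  0.    -1.   ] F [-0.1 -0.1 -2.7] w 0.546 gf 24.80964481830597
```

View pics/s2b.png

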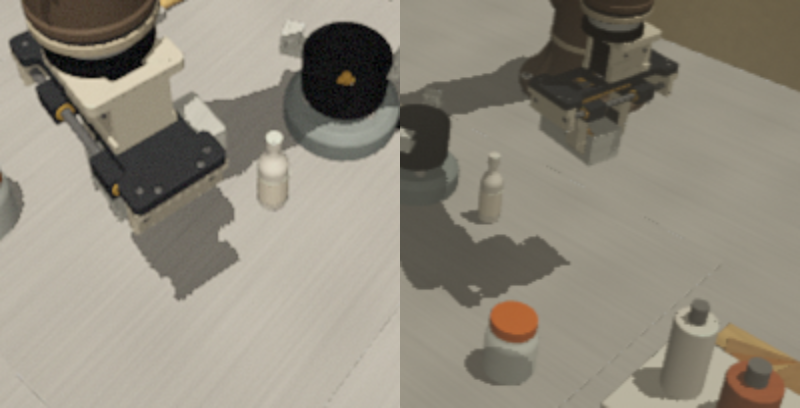

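The scoop is held level under the gripper, and the feet are inside the bowl. The grip is about 20 mm in from the back, which is too far forward to let it swing for pouring, so I'll set it down and regrip further back and lower.

Call:
nudge_tcp:
  ticks:
    - [0,0,0.04,0,0.4]
    - [0,0,0.04,0,0.4]
    - [0,0,0.04,0,0.4]
    - [0,0,0.04,0,0.4]
    - [0,0,0.03,0,0.4]
    - [0,0,0.012,0,0.4]
    - [0,0,0.007,0,0.4]
    - [0,0,0,0,0.4]
  squeeze: 25

```text
clock: 16.9
position: [0.4748, 0.3186, 0.015]
ee_rot: [-2.447, -1.971, 0.001]
force: [0.1, 0.0, -2.0]
width: 0.541
gripper_force: 24.9
```

Call:
nudge_tcp:
  ticks:
    - [0,0,0,0,0.75]
    - [0,0,0,0,0.75]
    - [0,0,0,0,0.75]
    - [0.006,0,0,0,0.75]
    - [0.005,0,0,0,0.75]
    - [0,0,0.005,0,0.75]
    - [0,0,0.004,0,0.75]
    - [0,0,0,0,0.75]
  squeeze: 25

```text
clock: 17.7
position: [0.4772, 0.3287, 0.005]
ee_rot: [2.447, 1.97, -0.002]
force: [0.4, 0.1, 0.1]
width: 0.749
gripper_force: 0.0
```

Run:
```python
from h import *
st()
d=shot("wrist","w6"); cv2.imwrite("pics/w6b.png",d["image"])
```

```text
t 17.7 pos [0.4772 0.3287 0.005 ] x [ 0.213  0.977 -0.001] y [ 0.977 -0.213 -0.001] z [-0.001 -0.001 -1.   ] F [0.4 0.1 0.1] w 0.749 gf 0.0
```

View pics/w6b.png

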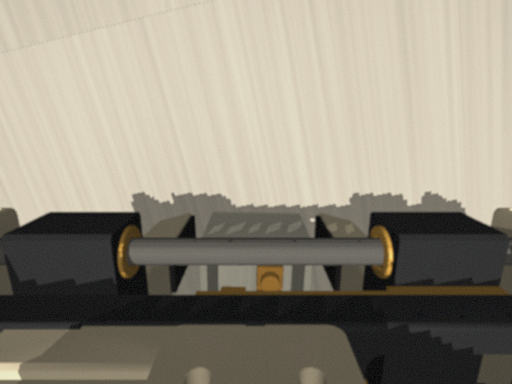

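Call:
nudge_tcp:
  ticks:
    - [0,0,0,0,0.4]
    - [0,0,0,0,0.4]
    - [0,0,0,0,0.4]
    - [0,0,-0.03,0,0.4]
    - [0,0,-0.04,0,0.4]
    - [0,0,-0.04,0,0.4]
    - [0,0,-0.04,0,0.4]
    - [0,0,-0.04,0,0.4]
    - [0,0,-0.01,0,0.4]
    - [0,0,0,0,0.4]
  squeeze: 30

```text
clock: 18.75
position: [0.4783, 0.3297, 0.2073]
ee_rot: [2.447, 1.969, 0.005]
force: [0.6, 0.1, -3.2]
width: 0.543
gripper_force: 29.9
```

Call:
nudge_tcp:
  ticks:
    - [-0.02,0.005,0,0,0.4]
    - [-0.035,0.008,0,0,0.4]
    - [-0.035,0.008,0,0,0.4]
    - [-0.035,0.008,0,0,0.4]
    - [-0.035,0.008,0,0,0.4]
    - [-0.035,0.008,0,0,0.4]
    - [-0.035,0.008,0,0,0.4]
    - [-0.035,0.008,0,0,0.4]
    - [-0.018,0.004,0,0,0.4]
    - [0,0,0.015,0,0.4]
  squeeze: 30

```text
clock: 19.75
position: [0.4805, 0.0348, 0.1897]
ee_rot: [2.452, 1.963, -0.003]
force: [0.6, 1.1, -2.8]
width: 0.545
gripper_force: 29.9
```

Call:
nudge_tcp:
  ticks:
    - [0,0,0,0,0.4]
    - [0,0,0,0,0.4]
  squeeze: 30

```text
clock: 19.95
position: [0.4797, 0.039, 0.1897]
ee_rot: [-2.445, -1.97, 0.004]
force: [0.5, 0.9, -2.0]
width: 0.544
gripper_force: 29.9
```

Run:
```python
from h import *
st()
a=shot("side","s3");b=shot("scene","c3")
o=np.hstack([cv2.resize(a["image"][120:270,200:350],(400,400)),cv2.resize(b["image"][110:260,220:370],(400,400))])
cv2.imwrite("pics/s3b.png",o)
```

```text
t 19.95 pos [0.4797 0.039  0.1897] x [ 0.213  0.977 -0.001] y [ 0.977 -0.213 -0.003] z [-0.003  0.    -1.   ] F [ 0.5  0.9 -2. ] w 0.544 gf 29.86086219549179
```

View pics/s3b.png

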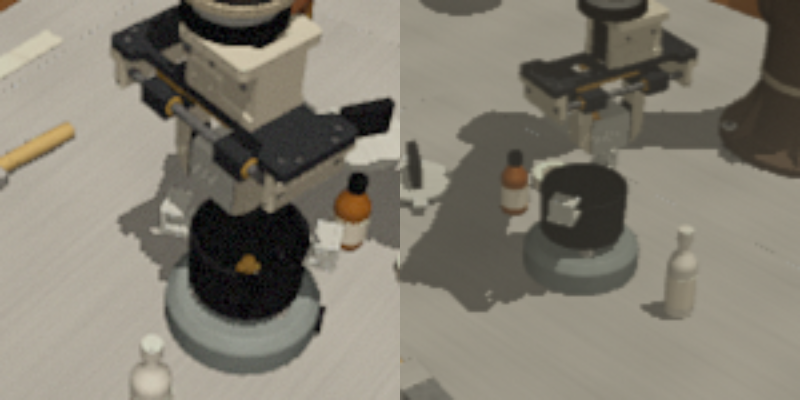

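Add to h.py:
```python
def scoop_pts(th,px0=-.033,pz0=.021):
    m=T(); piv=m[:3,3]-m[:3,2]*.019; X=-m[:3,0]; Y=m[:3,1]; Z=np.array([0,0,1.])
    c,s=np.cos(th),np.sin(th); x=c*X-s*Z; z=s*X+c*Z
    f=lambda a,b,e: piv+(a-px0)*x+b*Y+(e-pz0)*z
    return [[f(a,b,e) for a,e in((-.042,0),(-.042,.042),(.06,.042),(.022,0),(-.042,0))] for b in(-.025,.025)]
def overlay(d,th,col):
    im=d["image"]
    for poly in scoop_pts(th): cv2.polylines(im,[np.round(np.array([px(d,p) for p in poly])).astype(int)],False,col,1)
```

```text
(no output)
```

Call:
nudge_tcp:
  ticks:
    - [0,0,0,0,0.4]
    - [0,0,0,0,0.4]
    - [0,0,0,0,0.4]
    - [0,0,0,0,0.4]
  squeeze: 6

```text
clock: 20.45
position: [0.4808, 0.039, 0.1911]
ee_rot: [2.447, 1.97, 0.0]
force: [-0.8, -0.1, -2.8]
width: 0.542
gripper_force: 6.0
```

Run:
```python
from h import *
st()
a=shot("side","s4");b=shot("scene","c4")
A=a["image"].copy();B=b["image"].copy()
overlay(a,0,(0,0,255));overlay(b,0,(0,0,255));overlay(a,1.3,(0,255,0));overlay(b,1.3,(0,255,0))
cr=lambda i,x,y:cv2.resize(i[y:y+100,x:x+130],(390,300),interpolation=cv2.INTER_CUBIC)
o=np.vstack([np.hstack([cr(A,235,150),cr(B,235,120)]),np.hstack([cr(a["image"],235,150),cr(b["image"],235,120)])])
cv2.imwrite("pics/s4b.png",o)
```

```text
t 20.45 pos [0.4808 0.039  0.1911] x [ 0.213  0.977 -0.   ] y [ 0.977 -0.213  0.   ] z [ 0. -0. -1.] F [-0.8 -0.1 -2.8] w 0.542 gf 5.999898165464401
```

View pics/s4b.png

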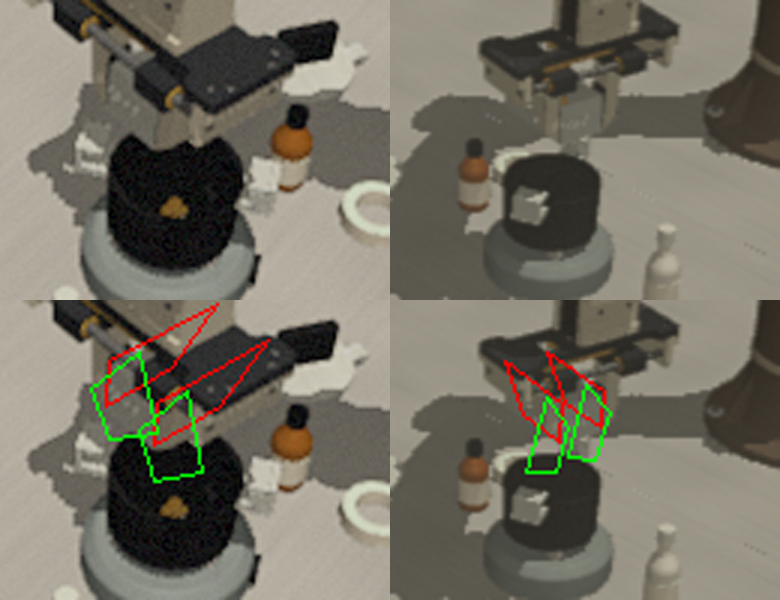

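Run:
```python
from h import *
for n,m in (("s3","s4"),("c3","c4")):
    D=cv2.absdiff(load(n)["image"],load(m)["image"]).max(2)>35
    ys,xs=np.nonzero(D); print(n,D.sum(),np.percentile(xs,[5,50,95]) if len(xs) else'',np.percentile(ys,[5,50,95]) if len(xs) else '')
a=shot("wrist","w7");b=load("c4");s=load("s4")
for n,d in(("scene",b),("side",s)):
    for th in(0,.5,.9,1.3,1.57): print(n,th,[np.round(px(d,p)).astype(int).tolist() for q in scoop_pts(th) for p in q[:4]])
def cr(i,x,y,w_,h): return cv2.resize(i[y:y+h,x:x+w_],(400,300),interpolation=cv2.INTER_CUBIC)
f=cv2.imread("pics/scene0.png")
o=np.vstack([np.hstack([cr(a["image"],0,0,512,384),cr(b["image"],270,135,60,45)]),np.hstack([cr(s["image"],240,150,80,60),cr(b["image"],245,115,120,90)])])
cv2.imwrite("pics/s5b.png",o)
```

```text
s3 477 [250.8 294.  384.2] [ 41.6 135.  200. ]
c3 17 [249.  274.  314.8] [105.4 146.  224.2]
scene 0 [[305, 162], [306, 150], [287, 137], [293, 154], [291, 167], [292, 154], [273, 140], [279, 158]]
scene 0.5 [[307, 162], [304, 148], [286, 150], [296, 163], [293, 166], [290, 152], [273, 154], [282, 167]]
scene 0.9 [[308, 160], [302, 148], [289, 162], [299, 169], [294, 164], [288, 152], [276, 166], [286, 173]]
scene 1.3 [[308, 157], [300, 148], [294, 172], [303, 173], [294, 162], [287, 152], [280, 177], [290, 177]]
scene 1.57 [[308, 155], [300, 150], [298, 178], [307, 174], [294, 160], [286, 154], [285, 183], [293, 178]]
side 0 [[286, 198], [287, 184], [324, 163], [308, 185], [270, 185], [271, 170], [307, 151], [292, 172]]
side 0.5 [[282, 198], [291, 181], [320, 180], [301, 196], [267, 184], [275, 167], [304, 167], [286, 184]]
side 0.9 [[281, 196], [294, 180], [313, 194], [294, 204], [265, 182], [278, 167], [297, 182], [279, 191]]
side 1.3 [[281, 193], [297, 180], [302, 207], [286, 210], [265, 179], [281, 167], [287, 195], [270, 196]]
side 1.57 [[282, 191], [298, 182], [294, 215], [280, 212], [266, 177], [282, 169], [279, 202], [265, 198]]
```

View pics/s5b.png

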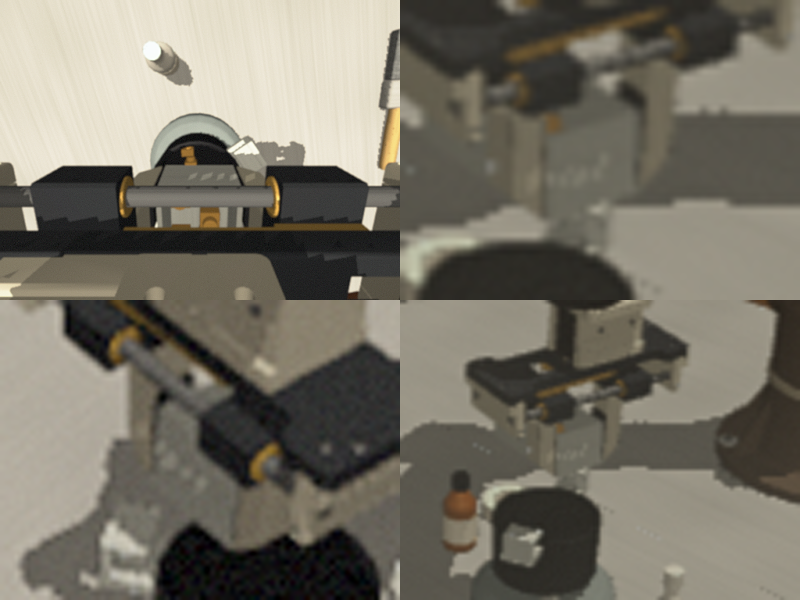

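The top-right crop shows the scoop's engraved rear face still upright, at th = 0. At 6 N it is held level and has not swung, so I'll relax to 3 N.

Call:
nudge_tcp:
  ticks:
    - [0,0,0,0,0.4]
    - [0,0,0,0,0.4]
    - [0,0,0,0,0.4]
    - [0,0,0,0,0.4]
  squeeze: 3

```text
clock: 21.0
position: [0.4807, 0.0388, 0.1909]
ee_rot: [2.447, 1.97, -0.0]
force: [-0.7, -0.4, -1.6]
width: 0.549
gripper_force: 3.0
```

Create chk.py:
```python
import sys
from h import *
st(); n=sys.argv[1]
f=load("c4")["image"]; b=shot("scene",n)
D=cv2.absdiff(f,b["image"]).max(2)[130:190,250:330]>30; ys,xs=np.nonzero(D); print("diff",D.sum(),(xs.mean()+250,ys.mean()+130) if len(xs) else '')
```

```bash
python3 chk.py c5
```

```text
t 21.0 pos [0.4807 0.0388 0.1909] x [ 0.213  0.977 -0.   ] y [ 0.977 -0.213 -0.   ] z [-0. -0. -1.] F [-0.7 -0.4 -1.6] w 0.549 gf 2.9832927882671356
diff 360 (np.float64(293.80555555555554), np.float64(171.725))
```

It moved. I'll check how far, and whether the feet have come out.

Call:
nudge_tcp:
  ticks:
    - [0,0,0,0,0.4]
    - [0,0,0,0,0.4]
    - [0,0,0,0,0.4]
  squeeze: 3

```text
clock: 21.35
position: [0.4808, 0.0389, 0.191]
ee_rot: [2.447, 1.97, 0.0]
force: [-0.5, -0.3, -1.5]
width: 0.547
gripper_force: 3.0
```

```bash
python3 chk.py c6
```

Run:
```python
from h import *
b=load("c6");s=shot("side","s6");a=shot("wrist","w8")
for th in(.9,1.3,1.57): print(th,[np.round(px(b,p)).astype(int).tolist() for q in scoop_pts(th) for p in q[:4]])
def cr(i,x,y,w_,h): return cv2.resize(i[y:y+h,x:x+w_],(400,300),interpolation=cv2.INTER_CUBIC)
o=np.vstack([np.hstack([cr(a["image"],0,0,512,384),cr(b["image"],260,135,80,60)]),np.hstack([cr(s["image"],240,150,80,60),cr(b["image"],245,115,120,90)])])
cv2.imwrite("pics/s6b.png",o)
```

```text
t 21.35 pos [0.4808 0.0389 0.191 ] x [0.213 0.977 0.   ] y [ 0.977 -0.213  0.   ] z [ 0. -0. -1.] F [-0.5 -0.3 -1.5] w 0.547 gf 2.9808490723371506
diff 367 (np.float64(293.58310626702996), np.float64(172.06811989100817))
0.9 [[308, 160], [302, 148], [289, 162], [299, 169], [294, 164], [288, 152], [276, 166], [286, 173]]
1.3 [[308, 157], [300, 148], [294, 172], [303, 173], [294, 162], [287, 152], [280, 177], [290, 177]]
1.57 [[308, 155], [300, 150], [298, 178], [307, 174], [294, 160], [286, 154], [285, 183], [293, 178]]
```

View pics/s6b.png

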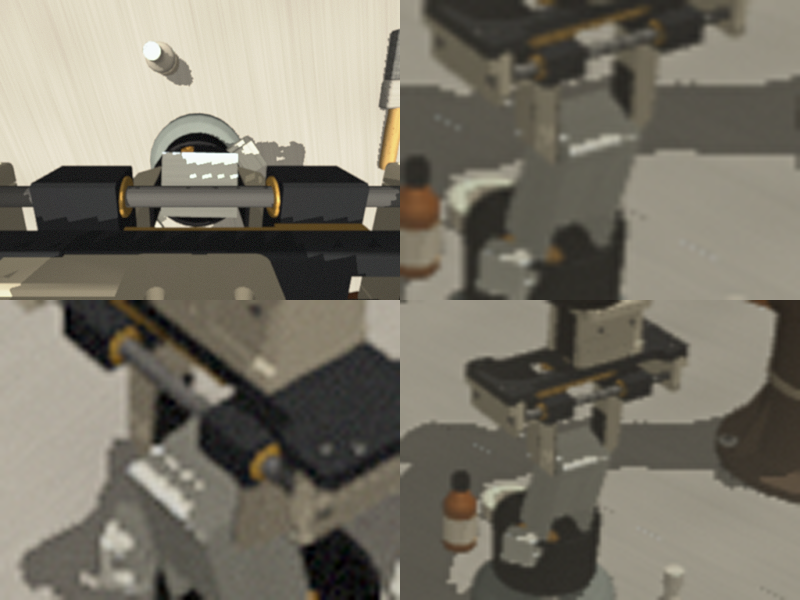

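The scoop has swung to about 85°, lip down into the bowl mouth, with feet visible at the lip around (553,255). I'll grip firmly, shake lightly, then raise and check for remaining feet.

Call:
nudge_tcp:
  ticks:
    - [0,0,0,0,0.4]
    - [0,0,0,0,0.4]
    - [0,0,-0.01,0,0.4]
    - [0.01,0,0,0,0.4]
    - [-0.012,0,0,0,0.4]
    - [0.012,0,0,0,0.4]
    - [-0.012,0,0,0,0.4]
    - [0.005,0,0,0,0.4]
  squeeze: 20

```text
clock: 22.3
position: [0.4812, 0.0404, 0.2007]
ee_rot: [2.448, 1.968, -0.002]
force: [-0.1, -1.5, -1.1]
width: 0.543
gripper_force: 19.9
```

Call:
nudge_tcp:
  ticks:
    - [0,0,-0.02,0,0.4]
    - [0,0,-0.02,0,0.4]
    - [0,0,-0.02,0,0.4]
    - [0,0,-0.02,0,0.4]
    - [0,0,0,0,0.4]
    - [0,0,0,0,0.4]
  squeeze: 20

```text
clock: 22.9
position: [0.4815, 0.0421, 0.2807]
ee_rot: [2.447, 1.97, 0.0]
force: [-0.6, -0.1, -2.2]
width: 0.545
gripper_force: 19.9
```

Run:
```python
from h import *
st();b=shot("scene","c7");s=shot("side","s7");a=shot("wrist","w9")
for d,bx in((b,(265,130,320,210)),(s,(230,140,340,250)),(a,(190,100,330,330))):
    hsv=cv2.cvtColor(d["image"],cv2.COLOR_BGR2HSV); m=cv2.inRange(hsv,(10,110,50),(28,255,255)); n,l,S,c=cv2.connectedComponentsWithStats(m)
    print([(c[i].round(0).tolist(),int(S[i,4])) for i in range(1,n) if S[i,4]>4 and bx[0]<c[i][0]<bx[2] and bx[1]<c[i][1]<bx[3]])
def cr(i,x,y,w_,h): return cv2.resize(i[y:y+h,x:x+w_],(400,300),interpolation=cv2.INTER_CUBIC)
o=np.vstack([np.hstack([cr(a["image"],0,0,512,384),cr(b["image"],260,130,80,60)]),np.hstack([cr(s["image"],240,150,80,60),cr(b["image"],225,100,160,120)])])
cv2.imwrite("pics/s7b.png",o)
```

```text
t 22.9 pos [0.4815 0.0421 0.2807] x [ 0.214  0.977 -0.   ] y [ 0.977 -0.214  0.   ] z [ 0. -0. -1.] F [-0.6 -0.1 -2.2] w 0.545 gf 19.904083013534546
[]
[([295.0, 144.0], 28), ([332.0, 197.0], 130), ([298.0, 216.0], 210), ([330.0, 212.0], 10)]
[([246.0, 182.0], 330)]
```

View pics/s7b.png

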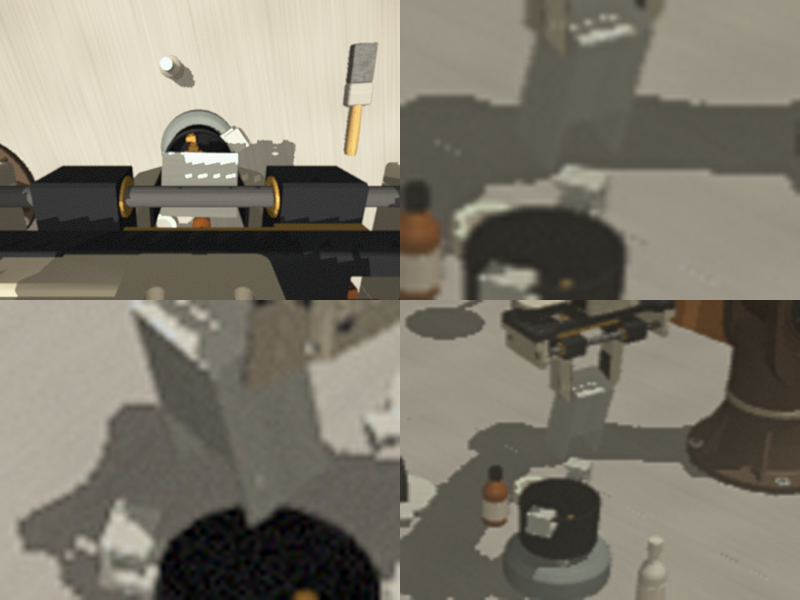

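The scoop is hanging nose-down above the bowl, with a foot visible inside the rim at scene (293,187). No brass is visible on the mat near the bowl. Next I'll carry the scoop back, touch its lip to the mat and lay it down while moving backwards.

Call:
nudge_tcp:
  ticks:
    - [0.02,-0.0065,0,0,0.4]
    - [0.035,-0.0115,0,0,0.4]
    - [0.035,-0.0115,0,0,0.4]
    - [0.035,-0.0115,0,0,0.4]
    - [0.035,-0.0115,0,0,0.4]
    - [0.035,-0.0115,0,0,0.4]
    - [0.003,0,0,0,0.4]
    - [0,0,0,0,0.4]
    - [0,0,0.02,0,0.4]
    - [0,0,0.04,0,0.4]
  squeeze: 20

```text
clock: 24.05
position: [0.4631, 0.2485, 0.222]
ee_rot: [2.448, 1.966, 0.007]
force: [1.1, 0.2, -2.5]
width: 0.546
gripper_force: 19.9
```

Call:
nudge_tcp:
  ticks:
    - [0,0,0.04,0,0.4]
    - [0,0,0.04,0,0.4]
    - [0,0,0.03,0,0.4]
    - [0,0,0.015,0,0.4]
    - [0,0,0,0,0.4]
  squeeze: 20

```text
clock: 24.55
position: [0.4602, 0.246, 0.0934]
ee_rot: [-2.449, -1.968, 0.008]
force: [-1.0, -0.5, -0.8]
width: 0.543
gripper_force: 19.9
```

```bash
python3 -c "
from h import *
st();print(rel([.4605,.249,.08]))"
```

```text
t 24.55 pos [0.4602 0.246  0.0934] x [ 0.215  0.977 -0.004] y [ 0.977 -0.215 -0.003] z [-0.004 -0.003 -1.   ] F [-1.  -0.5 -0.8] w 0.543 gf 19.92039442062378
[ 0.003  -0.0003  0.0134]
```

Call:
nudge_tcp:
  ticks:
    - [0,0,0.005,0,0.4]
    - [0,0,0.005,0,0.4]
    - [0,0,0.003,0,0.4]
    - [0,0,0.003,0,0.4]
    - [0,0,0,0,0.4]
  squeeze: 6

```text
clock: 25.05
position: [0.4625, 0.2499, 0.0813]
ee_rot: [2.447, 1.97, 0.006]
force: [0.7, 0.9, 4.7]
width: 0.541
gripper_force: 6.0
```

```bash
python3 -c "
from h import *
st()"
```

```text
t 25.05 pos [0.4625 0.2499 0.0813] x [0.214 0.977 0.003] y [ 0.977 -0.214  0.003] z [ 0.003  0.002 -1.   ] F [0.7 0.9 4.7] w 0.541 gf 5.994482114911079
```

Call:
nudge_tcp:
  ticks:
    - [0.006,0,0.003,0,0.4]
    - [0.006,0,0.003,0,0.4]
    - [0.006,0,0.004,0,0.4]
    - [0.006,0,0.004,0,0.4]
    - [0.005,0,0.004,0,0.4]
    - [0.005,0,0.004,0,0.4]
    - [0.005,0,0.005,0,0.4]
    - [0.005,0,0.005,0,0.4]
    - [0.004,0,0.005,0,0.4]
    - [0.004,0,0.005,0,0.4]
  squeeze: 4

```text
clock: 26.05
position: [0.4719, 0.2997, 0.0371]
ee_rot: [2.447, 1.97, -0.002]
force: [1.1, 1.7, 1.5]
width: 0.543
gripper_force: 4.0
```

```bash
python3 -c "
from h import *
st();shot('side','p1');shot('scene','p1c')"
```

```text
t 26.05 pos [0.4719 0.2997 0.0371] x [ 0.213  0.977 -0.001] y [ 0.977 -0.213 -0.001] z [-0.001 -0.001 -1.   ] F [1.1 1.7 1.5] w 0.543 gf 3.9999166131019592
```

Call:
nudge_tcp:
  ticks:
    - [0.005,0,0.003,0,0.4]
    - [0.005,0,0.003,0,0.4]
    - [0.004,0,0.004,0,0.4]
    - [0.004,0,0.004,0,0.4]
    - [0.003,0,0.004,0,0.4]
    - [0.003,0,0.004,0,0.4]
    - [0.003,0,0.005,0,0.4]
    - [0.002,0,0.005,0,0.4]
    - [0,0,0,0,0.4]
    - [0,0,0,0,0.4]
  squeeze: 4

```text
clock: 27.15
position: [0.4783, 0.3281, 0.0057]
ee_rot: [-2.447, -1.97, 0.001]
force: [0.3, -0.8, -1.6]
width: 0.547
gripper_force: 4.0
```

```bash
python3 -c "
from h import *
st();shot('side','p2');shot('scene','p2c')"
```

```text
t 27.15 pos [0.4783 0.3281 0.0057] x [ 0.213  0.977 -0.   ] y [ 0.977 -0.213 -0.   ] z [-0. -0. -1.] F [ 0.3 -0.8 -1.6] w 0.547 gf 3.999667838215828
```

Call:
nudge_tcp:
  ticks:
    - [0,0,0,0,0.75]
    - [0,0,0,0,0.75]
    - [0,0,0,0,0.75]
    - [0,0,-0.02,0,0.75]
    - [0,0,-0.04,0,0.75]
    - [0,0,-0.04,0,0.75]
    - [0,0,-0.05,0,0.75]
    - [0,0,-0.05,0,0.75]
    - [0,0,-0.05,0,0.75]
    - [0,0,0,0,0.75]
  squeeze: 10

```text
clock: 28.25
position: [0.4803, 0.331, 0.2634]
ee_rot: [2.447, 1.97, 0.018]
force: [-0.3, 0.3, -1.0]
width: 0.749
gripper_force: 0.0
```

Call:
nudge_tcp:
  ticks:
    - [-0.03,-0.002,0,0,0.8]
    - [-0.035,-0.002,0,0,0.8]
    - [-0.035,-0.002,0,0,0.8]
    - [-0.035,-0.002,0,0,0.8]
    - [0,0,0,0,0.8]
    - [0,0,0,0,0.8]

```text
clock: 28.85
position: [0.4419, 0.1972, 0.2561]
ee_rot: [2.448, 1.968, 0.001]
force: [0.7, 0.7, 0.6]
width: 0.807
gripper_force: 0.0
```

Run:
```python
from h import *
st();d=shot("wrist","w10");b=shot("scene","c8");s=shot("side","s8")
orange(d)
f=load("w5"); print([np.round(px(d,w(f,u*.64,v*.64,.045))).tolist() for u,v in((364,65),(431,63),(372,207),(438,205))])
def cr(i,x,y,w_,h): return cv2.resize(i[y:y+h,x:x+w_],(400,300),interpolation=cv2.INTER_CUBIC)
o=np.vstack([np.hstack([cr(d["image"],180,20,160,120),cr(b["image"],250,150,80,60)]),np.hstack([cr(s["image"],100,190,220,165),cr(s["image"],250,180,80,60)])])
cv2.imwrite("pics/s8b.png",o)
```

```text
t 28.85 pos [0.4419 0.1972 0.2561] x [ 0.215  0.977 -0.   ] y [ 0.977 -0.215  0.001] z [ 0.001 -0.    -1.   ] F [0.7 0.7 0.6] w 0.807 gf 0.0
px [396. 252.] A 322 c [619.9  15.5] size [15.8 82.2] ang 0.3
px [112. 256.] A 154 c [199.3 103.5] size [68.5 10.5] ang 70.8
[[238.0, 40.0], [281.0, 41.0], [239.0, 131.0], [281.0, 132.0]]
```

View pics/s8b.png

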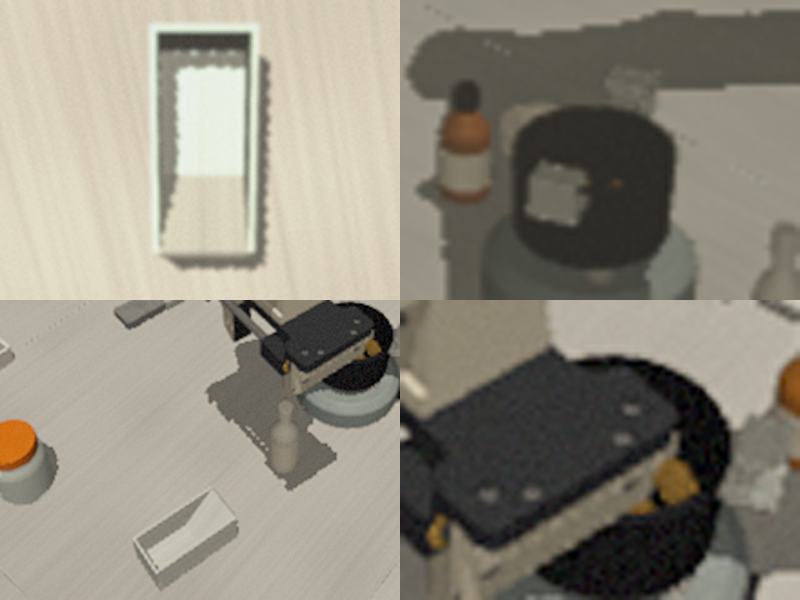

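The scoop stands upright and empty at its old place, and the feet are in the bowl. I'll measure them from above, along with the hooks and the lid.

Call:
nudge_tcp:
  ticks:
    - [-0.036,0.0102,0,0,0.8]
    - [-0.036,0.0102,0,0,0.8]
    - [-0.036,0.0102,0,0,0.8]
    - [-0.036,0.0102,0,0,0.8]
    - [-0.036,0.0102,0,0,0.8]
    - [-0.036,0.0102,0,0,0.8]
    - [-0.035,0.0102,0,0,0.8]
    - [0,0,0,0,0.8]
    - [0,0,0,0,0.8]

```text
clock: 29.9
position: [0.4585, -0.0622, 0.2557]
ee_rot: [-2.447, -1.969, -0.001]
force: [0.9, 0.8, 0.7]
width: 0.802
gripper_force: 0.0
```

Run:
```python
from h import *
st();d=shot("wrist","w11")
print("bowl px",px(d,[.472,0,.116]))
for z in(.075,): orange(d,z,6)
print('side/scene')
for n in("scene","side"):
    e=shot(n,n[0]+"9"); hsv=cv2.cvtColor(e["image"],cv2.COLOR_BGR2HSV); m=cv2.inRange(hsv,(10,110,50),(28,255,255)); nn,l,S,c=cv2.connectedComponentsWithStats(m); q=px(e,[.472,0,.1])
    print(n,q.round(),[(c[i].round(0).tolist(),S[i].tolist()) for i in range(1,nn) if S[i,4]>3 and np.linalg.norm(c[i]-q)<40])
```

```text
t 29.9 pos [ 0.4585 -0.0622  0.2557] x [0.214 0.977 0.001] y [ 0.977 -0.214 -0.   ] z [-0.     0.001 -1.   ] F [0.9 0.8 0.7] w 0.802 gf 0.0
bowl px [255.38326036 113.54776341]
px [257. 223.] A 361 c [ 446.3 -130.4] size [29.  28.6] ang 78.4
px [113. 253.] A 252 c [ 260.7 -128.1] size [69.6 13.3] ang 67.9
px [394. 249.] A 512 c [ 607.1 -202.6] size [22.2 71.3] ang 9.8
side/scene
scene [288. 182.] [([263.0, 176.0], [259, 172, 9, 9, 67]), ([263.0, 189.0], [259, 188, 8, 2, 9])]
side [292. 210.] [([298.0, 216.0], [288, 208, 22, 15, 223]), ([330.0, 212.0], [328, 212, 6, 2, 11])]
```

Run:
```python
from h import *
d=load("w11")
hsv=cv2.cvtColor(d["image"],cv2.COLOR_BGR2HSV); m=cv2.inRange(hsv,(10,100,50),(28,255,255)); nn,l,S,c=cv2.connectedComponentsWithStats(m)
for i in range(1,nn):
    if S[i,4]>6 and c[i][1]<200: print(c[i].round(1),S[i],w(d,*c[i],.075).round(3))
o=cv2.resize(d["image"][30:200,140:370],(800,591),interpolation=cv2.INTER_CUBIC)
cv2.imwrite("pics/w11b.png",o)
# ascii of bowl
g=cv2.resize(d["image"][64:164,205:305],(50,50),interpolation=cv2.INTER_AREA); h=cv2.cvtColor(g,cv2.COLOR_BGR2HSV)
for r in h: print(''.join('O' if (8<p[0]<30 and p[1]>90 and p[2]>110) else 'o' if (8<p[0]<30 and p[1]>90 and p[2]>60) else '.' if p[2]<60 else ('#' if p[2]>160 else '+') for p in r))
```

```text
[477.2  87.8] [ 465   48   27   80 1313] [ 0.717 -0.025  0.075]
[248.3 119.5] [ 229   78   40   75 1574] [ 0.463 -0.005  0.075]
###########++++...................++++############
#########++++.......................++++##########
########+++...........................+++#########
#######+++.............................++#########
######++................................+#########
#####++..................................+########
####+++...................................+#######
###+++..........ooOoo......................+######
##+++...........OOOOO.......................######
##++............OOOOOo........+.............+#####
#++............OOOOOOOo..++++++++............+####
+++...........oOOOOOOOo.++++++++++++.........+####
++............oOOOOOOOo.++++++++++++++........+###
++............oOOOOOOOo.++++++++++++++........+###
+..............OOOOOOOo.+++++++++++++.+........+##
+..............++oOOOOo.+++++++++++++++........+##
+..............++oOOOOO+++++++++++++++++........+#
..............+++OOOOOO+++++++++++++++++........++
..............++oOOOOOOO++++++++++++++++.........+
...
[... 877 characters left out ...]
++++OOOOOo+oOOOOOo..............+.+++
##+..........++.+OOOOOOOOOOOOOO.............+.++++
##+..........++.oOOOOOOOOOOOOOO............+..++++
+##+..........+.OOOOOOOOOOOOOOO............+.+++++
###++...........OOOOOOOOOOOOOOO...........+.++++++
#+###+..........OOOOOOOOOOOOOOO..........+..++++++
##+##++.........OOOOOOOOOOOOOOO.........+..++++++#
###+###+.........oooOOOoOOOOOOo........+..++++++##
#######++.............................+..+++++++##
####+###+...........................++..+++++++###
#####+##++........................++..+++++++#####
##########+....................+++...++++++++#####
###########++.....+..........++....++++++++#######
############++++.................++++++++#########
```

The bowl holds all 7 feet: the ASCII map shows seven separate blocks in one layer. Now the lid.

Call:
nudge_tcp:
  ticks:
    - [-0.035,0.0087,0,0,0.8]
    - [-0.035,0.0087,0,0,0.8]
    - [-0.035,0.0087,0,0,0.8]
    - [-0.035,0.0087,0,0,0.8]
    - [-0.035,0.0087,0,0,0.8]
    - [-0.035,0.0087,0,0,0.8]
    - [-0.036,0.0087,0,0.146,0.8]
    - [0,0,0,0.146,0.8]
    - [0,0,0,0.146,0.8]
    - [0,0,0,0,0.8]

```text
clock: 31.05
position: [0.4658, -0.3147, 0.2558]
ee_rot: [-2.817, -1.391, -0.0]
force: [0.4, 0.7, 0.9]
width: 0.802
gripper_force: 0.0
```

Create fin.py:
```python
from h import *
import sys
st(); d=shot("wrist",sys.argv[1]); d=load(sys.argv[1]); v=d["image"].max(2); m=(v<55).astype(np.uint8); m[205:]=0
n,l,S,c=cv2.connectedComponentsWithStats(m)
for i in range(1,n):
    if S[i,4]>60:
        P=np.array([w(d,a,b,.061)[:2] for b,a in np.argwhere(l==i)]); r=cv2.minAreaRect((P*1000).astype(np.float32))
        print(c[i].round(),S[i],np.round(r[0],1),np.round(r[1],1),round(r[2],1))
g=cv2.resize(v[40:210,150:370],(110,85),interpolation=cv2.INTER_AREA)
if len(sys.argv)>2:
    for r in g: print(''.join(' .:-=+*#%@'[min(9,int(p)//26)] for p in r))
```

```bash
python3 fin.py w12 1
```

```text
t 31.05 pos [ 0.4658 -0.3147  0.2558] x [0.608 0.794 0.   ] y [ 0.794 -0.608 -0.   ] z [ 0.  0. -1.] F [0.4 0.7 0.9] w 0.802 gf 0.0
[103.   8.] [ 64   0  74  15 303] [440.3 -76.2] [12.5 78.7] 55.2
[422.  50.] [415  44  16  12  99] [ 694.8 -322.7] [ 8.8 16.1] 70.5
[144.  58.] [136  49  13  16  85] [ 441.9 -140.7] [16.2 10.7] 21.8
[260. 120.] [255  91   9  49 218] [ 506.9 -269.3] [54.8  9.5] 53.0
%%%%%%%%%%%%%%%%%%%%%%%%%%%%%%%%%%%%%%%%%%%%%%%%%%%%%%%%%%%%%%%%%%%%%%%%%%%%%%%%%%%%%%%%%%%%%%%%%%%%%%%%%%%%%%
%%%%%%%%%%%%%%%%%%%%%%%%%%%%%%%%%%%%%%%%%%%%%%%%%%%%%%%%%%%%%%%%%%%%%%%%%%%%%%%%%%%%%%%%%%%%%%%%%%%%%%%%%%%%%%
*##%%%%%%%%%%%%%%%%%%%%%%%%%%%%%%%%%%%%%%%%%%%%%%%%%%%%%%%%%%%%%%%%%%%%%%%%%%%%%%%%%%%%%%%%%%%%%%%%%%%%%%%%%%%
+++*%%%%%%%%%%%%%%%%%%%%%%%%%%%%%%%%%%%%%%%%%%%%%%%%%%%%%%%%%%%%%%%%%%%%%%%%%%%%%%%%%%%%%%%%%%%%%%%%%%%%%%%%%%
++==+#%%%%%%%%%%%%%%%%%%%%%%%%%%%%%%%%%%%%%%%%%%%%%%%%%%%%%%%%%%%%%%%%%%%%%%%%%%%%%%%%%%%%%%%%%%%%%%%%%%%%%%%%
++==-=*%%%%%
[... 8167 characters left out ...]
+++++++==++++++++==+++====++==++++
%%%%%%%%%%%%%%%%%%%%%%%%%%%%%%%%%%%@@%%@@%%%%%%%@@@%%%%%++++++++++++++++++++++++++++==+++++++===+=======++++++
%%%%%%@%%%%%%%%%%%%%%%%%%%%%%@%@%%%@@@%@@@%%%%%%%####%%%*++++++++++++++++++++++++++++==+++==++===+=====+++++++
%%%%%%%@%%%%%%%%%%%%%%%%%%%%%%%@@%%%%@@%@@@@%#*+++++++*#+++++++++++++++++++++++++++++===+==++====++===++++++++
%%%%%%%%@%%%%%%%%%%%%%%%%%%%%%%@@@%%%@@%@@@%*+=+++++++++++++++++++++++++++++++++++++++===+++=++===+=++=+++++=+
%%%%%%%%@@%%%%@%%%%%%%%%%%%%%%%@@@%%%%@@@@%*++=++++++++++++++++++++++++++++++++++++++++==++===+====+++++++++++
%%%%%%%%%@@%%%%%%%%%%%%%%%%%%%%%@@@%%@%@@%*+++++++++++++++++++++++++++++++++++++++++++++==++==+====++++++++++=
```

Create fin2.py:
```python
from h import *
import sys
d=load(sys.argv[1]); v=d["image"].max(2); m=(v<90).astype(np.uint8); m[205:]=0
n,l,S,c=cv2.connectedComponentsWithStats(m)
for i in range(1,n):
    if 200<S[i,4]<900 and S[i,1]>20:
        P=np.array([w(d,a,b,.061)[:2] for b,a in np.argwhere(l==i)])*1000; r=cv2.minAreaRect(P.astype(np.float32))
        q=P-P.mean(0); e=np.linalg.eigh(q.T@q)[1][:,1]
        print(c[i].round(1),S[i],"mean",P.mean(0).round(1),"rect",np.round(r[0],1),np.round(r[1],1),round(r[2],1),"pca",np.degrees(np.arctan2(e[1],e[0]))%180)
```

```bash
python3 fin2.py w12; python3 -c "
from h import *
d=load('w12');print('disc',w(d,258,116,.019),'cam',d['cam_to_world'][:3,3])
for a in (34,73): print(w(d,150+2*a,116,.019))
for a in (18,57): print(w(d,258,40+2*a,.019))"
```

```text
[438.3  75.3] [414  35  59  83 681] mean [ 695.7 -358.5] rect [ 696.  -368.1] [105.1  29.7] 84.3 pca 90.80195192671121
[139.4  55.3] [129  46  21  20 299] mean [ 440.2 -136. ] rect [ 440.1 -136. ] [18.1 22.6] 19.6 pca 113.01999401323542
[401.   91.7] [376  51  52  80 383] mean [ 653.  -348.1] rect [ 649.4 -353.5] [93.8 40. ] 74.1 pca 86.77045753799786
[258. 115.] [252  91  13  49 485] mean [ 506.3 -268.3] rect [ 506.1 -268.6] [55.4 11.6] 56.7 pca 56.997141556067675
disc [ 0.50572298 -0.26976449  0.019     ] cam [ 0.50519416 -0.2631075   0.41454706]
[ 0.46395917 -0.23783183  0.019     ]
[ 0.54540599 -0.30010619  0.019     ]
[ 0.5356578  -0.23039291  0.019     ]
[ 0.47539398 -0.3096545   0.019     ]
```

Call:
nudge_tcp:
  ticks:
    - [0.02,0.003,0,-0.078,0.5]
    - [0.02,0.003,0.03,0,0.5]
    - [0.02,0.003,0.04,0,0.5]
    - [0,0,0.04,0,0.5]
    - [0,0,0.03,0,0.5]
    - [0,0,0,0,0.5]
    - [0,0,0,0,0.5]
  squeeze: 25

```text
clock: 31.8
position: [0.5067, -0.2709, 0.1165]
ee_rot: [-2.757, -1.505, -0.0]
force: [0.2, 0.3, 0.9]
width: 0.501
gripper_force: 0.0
```

Run:
```python
from h import *
st();print(rel([.506,-.2688,.030])); print(arm.observe()["joints"])
```

```text
t 31.8 pos [ 0.5067 -0.2709  0.1165] x [0.541 0.841 0.   ] y [ 0.841 -0.541 -0.   ] z [-0.     0.001 -1.   ] F [0.2 0.3 0.9] w 0.501 gf 0.0
[ 0.0014 -0.0017  0.0865]
[ 0.65521604  0.49764617 -0.35855044  1.80254231  0.21837557  0.88056889
 -0.37488412]
```

Call:
nudge_tcp:
  ticks:
    - [0.0014,-0.0017,0.02,0,0.5]
    - [0,0,0.03,0,0.5]
    - [0,0,0.025,0,0.5]
    - [0,0,0.0115,0,0.5]
    - [0,0,0,0,0.5]
    - [0,0,0,0,0]
    - [0,0,0,0,0]
    - [0,0,0,0,0]
    - [0,0,0,0,0]
  squeeze: 25

```text
clock: 32.7
position: [0.506, -0.2697, 0.0302]
ee_rot: [2.759, 1.5, 0.001]
force: [0.7, -0.7, 0.6]
width: 0.201
gripper_force: 0.0
```

```bash
python3 -c "
from h import *
st()"
```

```text
t 32.7 pos [ 0.506  -0.2697  0.0302] x [0.544 0.839 0.   ] y [ 0.839 -0.544  0.001] z [ 0.001 -0.001 -1.   ] F [ 0.7 -0.7  0.6] w 0.201 gf 0.0
```

Call:
nudge_tcp:
  ticks:
    - [0,0,-0.02,0,0]
    - [0,0,-0.03,0,0]
    - [0,0,-0.04,0,0]
    - [0,0,-0.04,0,0]
    - [0,0,-0.04,0,0]
    - [0,0,-0.03,0,0]
    - [0,0,0,0,0]
    - [0,0,0,0,0]
  squeeze: 25

```text
clock: 33.5
position: [0.5056, -0.2695, 0.2298]
ee_rot: [2.759, 1.5, 0.001]
force: [-0.2, 0.5, -2.4]
width: 0.153
gripper_force: 25.0
```

Run:
```python
from h import *
st()
p=[.472,.0,.20]; d=np.array(p)-arm.observe()["position"]; print(d)
# after turn: lid x to 67.5 deg
m=T(); a=np.degrees(np.arctan2(m[1,0],m[0,0])); print("xang",a)
t=np.radians(67.5); X=np.array([np.cos(t),np.sin(t),0]);Y=np.array([np.sin(t),-np.cos(t),0]); print("turn",-np.radians(67.5-a),"dx",d@X,"dy",d@Y)
```

```text
t 33.5 pos [ 0.5056 -0.2695  0.2298] x [ 0.544  0.839 -0.   ] y [ 0.839 -0.544  0.001] z [ 0.001 -0.001 -1.   ] F [-0.2  0.5 -2.4] w 0.153 gf 24.991030991077423
[-0.03359964  0.26954845 -0.02980153]
xang 57.04396925806356
turn -0.18249216313653638 dx 0.2361722728900269 dy -0.1341937448270357
```

Call:
nudge_tcp:
  ticks:
    - [0,0,0,-0.1,0]
    - [0,0,0,-0.0825,0]
    - [0.02,-0.0114,0,0,0]
    - [0.036,-0.0205,0,0,0]
    - [0.036,-0.0205,0,0,0]
    - [0.036,-0.0205,0,0,0]
    - [0.036,-0.0205,0,0,0]
    - [0.036,-0.0205,0,0,0]
    - [0.036,-0.02,0,0,0]
    - [0,0,0,0,0]
  squeeze: 25

```text
clock: 34.5
position: [0.4704, 0.0058, 0.2284]
ee_rot: [-2.602, -1.755, 0.001]
force: [-0.2, -1.1, -1.1]
width: 0.152
gripper_force: 25.0
```

Call:
nudge_tcp:
  ticks:
    - [0,0,0,0,0]
    - [0,0,0,0,0]
  squeeze: 25

```text
clock: 34.7
position: [0.4717, -0.0014, 0.2284]
ee_rot: [-2.612, -1.744, 0.003]
force: [-0.6, -0.4, -0.7]
width: 0.149
gripper_force: 25.0
```

Run:
```python
from h import *
st();print(rel([.4715,0.0,.155])); d=shot("side","s10");
# lid disc bottom edge relative to tool: save
e=shot("scene","c10")
m=T();
for n,D in(("side",d),("scene",e)):
    v=D["image"]; q=px(D,m[:3,3]-np.array([0,0,.014])); print(n,q)
    x,y=int(q[0]),int(q[1]); 
    for yy in range(y-30,y+31,2): print(yy,''.join(' .:-=+*#%@'[min(9,int(p)//26)] for p in v[yy,x-40:x+41].max(1)))
```

```text
t 34.7 pos [ 0.4717 -0.0014  0.2284] x [ 0.384  0.923 -0.001] y [ 0.923 -0.384 -0.002] z [-0.002 -0.    -1.   ] F [-0.6 -0.4 -0.7] w 0.149 gf 24.99076634645462
[ 0.0013 -0.0006  0.0734]
side [296.57341392 172.44402173]
142 *************************+:..==-:...::.. ..:.. ..-=+++==-:.....:.......:.........
144 ***************************++**#+. ..:..:.  .:... .::.....................:......
146 ********************************=  ...........::.  ..:...:::.:..............:....
148 ********************************- .  .........  ...   .........:.....:::....:....
150 ********************************+: . .....:=++=-..  .....:...:.............:..:..
152 ********************************+=-.   . =+=----:.. .::.....::.......:..:......::
154 ********************************+=---. ..==-:----:::....:..::...:..:.....:.......
15
[... 4061 characters left out ...]
------------
165 =----------------------------------------++===*******++++++++++++++++++++++++++++
167 ------------::...:----------++++++++++++++++=====+**+++++++++++++++++++++++++++++
169 ------------:....:--------++++++++++*****+++=--======++++++++++++++++++++++++++++
171 ------------::...:-----=*########*==-------::-----===++++++++++++++++++++++++++++
173 -------------======---*##*++=:::.................:--++*++++++++++++++++++++++++++
175 ------------========++*##*=:.........................:=++**++++++++++++++++++++++
177 -------------=======+===+-.............................:-++++++++++++++++++++++++
179 -------------------==--=-...............................:=++++++*++++++++++++++++
```

Call:
nudge_tcp:
  ticks:
    - [0,0,0.02,0,0]
    - [0,0,0.03,0,0]
    - [0,0,0.023,0,0]
    - [0,0,0,0,0]
    - [0,0,0,0,0]
  squeeze: 25

```text
clock: 35.3
position: [0.4722, -0.0008, 0.1566]
ee_rot: [-2.613, -1.744, 0.001]
force: [-0.0, 0.3, -1.1]
width: 0.15
gripper_force: 25.0
```

```bash
python3 -c "
from h import *
st();print(rel([.4715,0,.135]))"
```

```text
t 35.3 pos [ 0.4722 -0.0008  0.1566] x [ 0.384  0.924 -0.   ] y [ 0.924 -0.384 -0.001] z [-0.001  0.    -1.   ] F [-0.   0.3 -1.1] w 0.15 gf 24.99108999967575
[ 0.0004 -0.001   0.0216]
```

Call:
nudge_tcp:
  ticks:
    - [0,0,0.004,0,0]
    - [0,0,0.004,0,0]
    - [0,0,0.003,0,0]
    - [0,0,0,0,0]
  squeeze: 25

```text
clock: 35.7
position: [0.4724, -0.0015, 0.1461]
ee_rot: [2.612, 1.743, -0.0]
force: [-4.9, -4.4, 7.0]
width: 0.152
gripper_force: 25.0
```

Call:
nudge_tcp:
  ticks:
    - [0,0,0.004,0,0]
    - [0,0,0.003,0,0]
    - [0,0,0,0,0]
    - [0,0,0,0,0]
  squeeze: 25

```text
clock: 36.1
position: [0.4719, -0.0007, 0.1385]
ee_rot: [2.612, 1.745, -0.001]
force: [-4.1, -3.5, 5.2]
width: 0.15
gripper_force: 25.0
```

```bash
python3 -c "
from h import *
st()"
```

```text
t 36.1 pos [ 0.4719 -0.0007  0.1385] x [ 0.383  0.924 -0.001] y [ 0.924 -0.383 -0.   ] z [-0.001 -0.001 -1.   ] F [-4.1 -3.5  5.2] w 0.15 gf 25.000093281269073
```

Call:
nudge_tcp:
  ticks:
    - [-0.002,-0.001,0,0,0]
    - [0,0,0,0,0]
    - [0,0,0,0,0]
  squeeze: 25

```text
clock: 36.4
position: [0.4715, -0.0011, 0.1389]
ee_rot: [2.611, 1.746, 0.003]
force: [1.4, 1.1, 3.8]
width: 0.155
gripper_force: 25.0
```

Call:
nudge_tcp:
  ticks:
    - [-0.002,-0.001,0,0,0]
    - [0,0,0,0,0]
    - [0,0,0,0,0]
  squeeze: 25

```text
clock: 36.7
position: [0.4692, -0.0029, 0.1386]
ee_rot: [2.612, 1.746, 0.001]
force: [2.5, 1.0, 4.2]
width: 0.157
gripper_force: 25.0
```

Run:
```python
from h import *
st(); b=shot("scene","c11"); s=shot("side","s11")
m=T()
for n,D in(("side",s),("scene",b)):
    v=D["image"]; q=px(D,m[:3,3]-np.array([0,0,.014])); print(n,q)
def cr(i,x,y,w_,h): return cv2.resize(i[y:y+h,x:x+w_],(400,600),interpolation=cv2.INTER_CUBIC)
cv2.imwrite("pics/s11b.png",np.hstack([cr(s["image"],255,150,80,100)[:, :],cr(b["image"],250,130,80,100)]))
```

```text
t 36.7 pos [ 0.4692 -0.0029  0.1386] x [0.382 0.924 0.001] y [ 0.924 -0.382  0.001] z [ 0.001  0.    -1.   ] F [2.5 1.  4.2] w 0.157 gf 24.999004304409027
side [294.44895732 202.21279312]
scene [288.03517851 174.90709668]
```

Call:
nudge_tcp:
  ticks:
    - [0.001,0.0007,0,0,0]
    - [0,0,0,0,0]
    - [0,0,0,0,0]
  squeeze: 25

```text
clock: 37.1
position: [0.4694, -0.0028, 0.1382]
ee_rot: [-2.612, -1.745, 0.002]
force: [-1.1, -2.1, 4.2]
width: 0.149
gripper_force: 25.0
```

Run:
```python
from h import *
st()
for n in("scene","side"):
    D=shot(n,n[0]+"12"); C=D["cam_to_world"][:3,3]; c=np.array([.4715,0,0]); dr=(C-c)[:2]; dr/=np.linalg.norm(dr)
    for off in(-20,0,20):
        a=np.radians(off); e=np.array([np.cos(a)*dr[0]-np.sin(a)*dr[1],np.sin(a)*dr[0]+np.cos(a)*dr[1]])
        f=lambda r,z: px(D,[c[0]+r*e[0],c[1]+r*e[1],z]).round(1)
        q=f(.05,.115); u=int(round(q[0])); v0=int(q[1])
        print(n,off,"disc bottom if z=.110",f(.05,.110),".115",f(.05,.115),".120",f(.05,.120),".125",f(.05,.125),"col",u,"from",v0-12,D["image"][v0-12:v0+13,u].max(1).tolist())
```

```text
t 37.1 pos [ 0.4694 -0.0028  0.1382] x [ 0.383  0.924 -0.001] y [ 0.924 -0.383 -0.001] z [-0.001 -0.    -1.   ] F [-1.1 -2.1  4.2] w 0.149 gf 25.000275671482086
scene -20 disc bottom if z=.110 [282.  187.2] .115 [282.1 185.9] .120 [282.2 184.5] .125 [282.2 183.1] col 282 from 173 [96, 97, 98, 98, 95, 96, 93, 105, 167, 170, 168, 168, 170, 172, 171, 153, 114, 109, 109, 110, 110, 111, 113, 58, 46]
scene 0 disc bottom if z=.110 [287.6 188. ] .115 [287.7 186.7] .120 [287.7 185.3] .125 [287.8 183.9] col 288 from 174 [44, 44, 43, 45, 52, 74, 93, 106, 166, 170, 168, 146, 104, 54, 51, 49, 60, 56, 47, 47, 45, 46, 48, 47, 48]
scene 20 disc bottom if z=.110 [293.2 187.8] .115 [293.3 186.4] .120 [293.4 185. ] .125 [293.4 183.6] col 293 from 174 [45, 47, 45, 47, 44, 44, 68, 133, 168, 169, 169, 162, 108, 63, 63, 49, 46, 46, 49, 46, 49, 48, 48, 47, 48]
side -20 disc bottom if z=.110 [282.7 221.4] .115 [282.8 219.9] .120 [283.  218.4] .125 [283.1 216.9] col 283 from 207 [49, 116, 175, 198, 193, 194, 191, 192, 193, 196, 187, 166, 129, 26, 9, 36, 33, 15, 13, 20, 29, 4, 20, 24, 21]
side 0 disc bottom if z=.110 [290.3 223.4] .115 [290.5 221.9] .120 [290.7 220.4] .125 [290.9 218.9] col 290 from 209 [112, 135, 176, 196, 196, 196, 192, 191, 193, 195, 197, 186, 146, 128, 85, 34, 33, 11, 25, 27, 27, 20, 11, 10, 29]
side 20 disc bottom if z=.110 [298.2 223.4] .115 [298.4 221.9] .120 [298.6 220.4] .125 [298.8 218.9] col 298 from 209 [113, 117, 120, 116, 117, 111, 113, 113, 111, 110, 136, 175, 177, 134, 92, 37, 29, 22, 27, 18, 16, 23, 21, 14, 22]
```

The disc underside reads about 112 mm, in both views on average, which matches the sunken rim, so the lid is seated. I'll turn it clockwise in steps and watch the moment.

Create tq.py:
```python
from h import *
s=arm.observe(); m=T(); print("xang",round(np.degrees(np.arctan2(m[1,0],m[0,0])),1),"F",np.round(s["force"],1),"M",np.round(s["ft_torque"],2),"pos",np.round(s["position"],4))
```

```bash
python3 tq.py
```

```text
xang 67.5 F [-0.8 -1.1  5.2] M [-0.5   0.18 -0.02] pos [ 0.4694 -0.0028  0.1382]
```

Call:
nudge_tcp:
  ticks:
    - [0,0,-0.001,0.1,0]
    - [0,0,0,0.1,0]
    - [0,0,0,0.1,0]
    - [0,0,0,0.1,0]
    - [0,0,0,0,0]
  squeeze: 30

```text
clock: 37.7
position: [0.4684, -0.0008, 0.139]
ee_rot: [-2.906, -1.189, 0.003]
force: [-2.8, 4.7, 3.7]
width: 0.152
gripper_force: 30.3
```

```bash
python3 tq.py
```

```text
xang 44.5 F [-2.8  4.7  3.7] M [1.09 0.93 0.52] pos [ 0.4684 -0.0008  0.139 ]
```

Call:
nudge_tcp:
  ticks:
    - [0,0,0,0.1,0]
    - [0,0,0,0.1,0]
    - [0,0,0,0,0]
  squeeze: 30

```text
clock: 38.0
position: [0.4668, 0.0001, 0.1385]
ee_rot: [-3.008, -0.895, 0.008]
force: [-7.1, 7.9, 4.8]
width: 0.174
gripper_force: 33.3
```

```bash
python3 tq.py
```

```text
xang 33.2 F [-7.1  7.9  4.8] M [1.92 1.91 0.84] pos [4.668e-01 1.000e-04 1.385e-01]
```

Call:
nudge_tcp:
  ticks:
    - [0,0,0,0.08,0]
    - [0,0,0,0,0]
  squeeze: 30

```text
clock: 38.2
position: [0.4662, 0.0001, 0.1384]
ee_rot: [-3.041, -0.776, 0.009]
force: [-10.2, 8.5, 6.8]
width: 0.191
gripper_force: 35.9
```

```bash
python3 tq.py
```

```text
xang 28.6 F [-10.2   8.5   6.8] M [1.99 2.33 0.95] pos [4.662e-01 1.000e-04 1.384e-01]
```

The lug is blocked at about 45°, at the open end of the hook, so the lid is not fully down. I'll back off, let go so it can settle, and look from above.

Call:
nudge_tcp:
  ticks:
    - [0,0,0,-0.13,0]
    - [0,0,0,-0.13,0]
    - [0,0,0,-0.13,0]
    - [0,0,0,-0.13,0]
    - [0,0,0,-0.1,0]
    - [0,0,0,0,0]
    - [0,0,0,0,0]
  squeeze: 25

```text
clock: 38.9
position: [0.4695, -0.0026, 0.1392]
ee_rot: [-2.666, -1.662, 0.001]
force: [-1.1, -0.4, 2.9]
width: 0.15
gripper_force: 25.0
```

```bash
python3 tq.py
```

```text
xang 63.9 F [-1.1 -0.4  2.9] M [-0.23  0.39 -0.05] pos [ 0.4695 -0.0026  0.1392]
```

Call:
nudge_tcp:
  ticks:
    - [0,0,0,0,0.3]
    - [0,0,0,0,0.3]
    - [0,0,0,0,0.3]
    - [0,0,0,0,0.3]
    - [0,0,0,0,0.3]
  squeeze: 25

```text
clock: 39.4
position: [0.4699, -0.0024, 0.1394]
ee_rot: [2.663, 1.666, 0.0]
force: [1.0, 0.0, -0.3]
width: 0.297
gripper_force: 0.0
```

```bash
python3 tq.py
```

```text
xang 64.1 F [ 1.   0.  -0.3] M [-0.02 -0.02  0.05] pos [ 0.4699 -0.0024  0.1394]
```

Call:
nudge_tcp:
  ticks:
    - [0,0,-0.02,0,0.4]
    - [0,0,-0.03,0,0.4]
    - [0,0,-0.03,0,0.4]
    - [-0.02,0,-0.03,0,0.4]
    - [-0.03,0,0,0,0.4]
    - [-0.015,0,0,0,0.4]
    - [0,0,0,0,0.4]
    - [0,0,0,0,0.4]
  squeeze: 25

```text
clock: 40.2
position: [0.4415, -0.0606, 0.2495]
ee_rot: [2.664, 1.666, 0.0]
force: [0.9, 0.8, 0.6]
width: 0.401
gripper_force: 0.0
```

Run:
```python
from h import *
st();d=shot("wrist","w13");b=shot("scene","c13"); s=shot("side","s13")
def cr(i,x,y,w_,h,W,H): return cv2.resize(i[y:y+h,x:x+w_],(W,H),interpolation=cv2.INTER_CUBIC)
o=np.vstack([cr(d["image"],170,20,200,120,800,300)*0+0,np.zeros((0,800,3),np.uint8)])
A=cr(d["image"],180,30,150,165,400,440); B=cr(b["image"],250,150,75,75,400,400); S=cr(s["image"],250,180,75,75,400,400)
o=np.zeros((600,800,3),np.uint8); o[:440,:400]=A; o[:300,400:]=cv2.resize(B,(300,300)).repeat(1,1)[:, :300] if False else cv2.resize(B[:300],(400,300)); o[300:,400:]=cv2.resize(S[:300],(400,300))
cv2.imwrite("pics/w13b.png",o)
print("bowl px",px(d,[.4715,0,.116]))
```

```text
t 40.2 pos [ 0.4415 -0.0606  0.2495] x [0.438 0.899 0.   ] y [ 0.899 -0.438  0.   ] z [ 0.  0. -1.] F [0.9 0.8 0.6] w 0.401 gf 0.0
bowl px [255.42895391 109.14499336]
```

View pics/w13b.png

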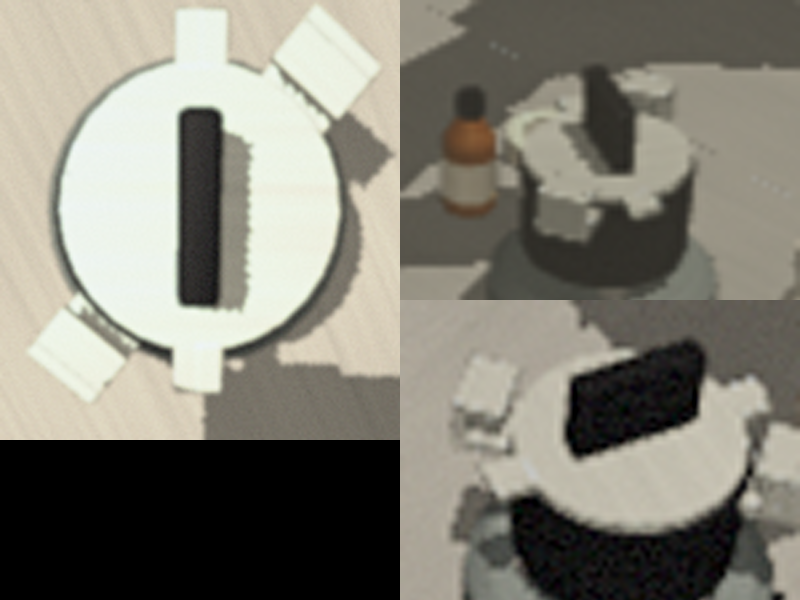

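The picture shows the lid resting flat on the bowl. The fin is centred near (200,206) of the crop, the lugs are up and down, the hooks are at ±45°, and the disc is displaced slightly upwards, along tool x. I'll measure that and regrip lower.

Run:
```python
from h import *
d=load("w13"); v=d["image"].max(2); m=(v<90).astype(np.uint8); m[200:]=0
n,l,S,c=cv2.connectedComponentsWithStats(m)
for i in range(1,n):
    if S[i,4]>200 and abs(c[i][0]-255)<30 and abs(c[i][1]-108)<30:
        P=np.array([w(d,a,b,.162)[:2] for b,a in np.argwhere(l==i)])*1000; r=cv2.minAreaRect(P.astype(np.float32)); q=P-P.mean(0); e=np.linalg.eigh(q.T@q)[1][:,1]
        print("fin",c[i],S[i],"rect",np.round(r[0],1),np.round(r[1],1),r[2],"pca",np.degrees(np.arctan2(e[1],e[0]))%180)
print("disc ctr",w(d,254.6,107.25,.120))
for nme,u,vv in(("hook1",327,62),("hook2",83,350)): print(nme,w(d,180+u*.375,30+vv*.375,.131))
# disc edges precise: rows profile through center
row=d["image"][108].max(1); col=d["image"][:,255].max(1)
print(row[190:215].tolist(),row[300:325].tolist())
for cc in(235,275): print(cc,d["image"][:,cc].max(1)[45:65].tolist(),d["image"][:,cc].max(1)[148:172].tolist())
```

```text
fin [254.90599821 107.49418084] [ 247   71   17   74 1117] rect [4.71e+02 3.00e-01] [57.3 12.6] 63.3116455078125 pca 63.450055988188616
disc ctr [0.47152475 0.00188314 0.12      ]
hook1 [0.52923248 0.02437738 0.131     ]
hook2 [ 0.4122398  -0.02490467  0.131     ]
[214, 210, 213, 212, 215, 216, 213, 196, 163, 136, 99, 133, 212, 244, 247, 245, 243, 244, 244, 244, 245, 245, 244, 244, 244] [243, 242, 244, 244, 243, 245, 234, 173, 108, 91, 105, 115, 121, 154, 193, 216, 220, 223, 223, 223, 222, 219, 221, 218, 217]
235 [218, 212, 211, 212, 210, 210, 212, 206, 196, 166, 156, 195, 234, 243, 244, 243, 244, 243, 243, 243] [244, 244, 244, 244, 244, 246, 246, 246, 233, 177, 95, 52, 60, 81, 124, 176, 209, 216, 214, 215, 212, 209, 214, 211]
275 [207, 207, 206, 210, 211, 211, 215, 215, 211, 203, 178, 165, 207, 237, 244, 244, 243, 243, 243, 243] [243, 241, 240, 240, 241, 244, 245, 242, 217, 137, 77, 55, 70, 81, 101, 114, 125, 122, 123, 123, 123, 124, 122, 121]
```

The disc looks about 105 px wide where 101 is expected, so the lid seems to sit about 8 mm too high. I'll recheck the feet against the rim in the pictures from before the lid went on.

```bash
ls pics | grep -E "^[sc]9|s8"
```

Run:
```python
from h import *
c=np.array([.4712,-.0002])
for fn in("s9",):
    D=load(fn); C=D["cam_to_world"][:3,3]
    hsv=cv2.cvtColor(D["image"],cv2.COLOR_BGR2HSV); m=cv2.inRange(hsv,(8,100,50),(30,255,255))
    e=(C[:2]-c); e/=np.linalg.norm(e)
    print("near inner rim",px(D,[*(c+.046*e),.115]),"far inner rim",px(D,[*(c-.046*e),.115]),"ctr floor",px(D,[*c,.062]))
    for y in range(200,230): print(y,''.join('O' if m[y,x] else ' .:-=+*#%@'[min(9,int(D["image"][y,x].max())//26)] for x in range(255,330)))
    for u,v in((292,219),(305,210),(305,220),(300,215)): print((u,v),[(z,np.round((w(D,u,v,z)[:2]-c)*1000)) for z in(.065,.08,.1,.115)])
D=load("w11"); print("wrist blob pts")
for u,v in((241,82),(241,93),(234,120),(250,118),(260,130),(245,145),(260,145)): print((u,v),[(z,np.round((w(D,u,v,z)[:2]-c)*1000)) for z in(.065,.08,.1)])
```

```text
s8.npz
s8.png
s8b.png
s9.npz
s9.png
near inner rim [290.81021251 220.56849767] far inner rim [294.33599356 191.14867265] ctr floor [290.81018112 220.56875962]
200 *****++=+****#+=**:  .  . .  ..     . ..  ..       .    ..:-=--------=-OOOO
201 *****++=====+*=+*=  .   .   .           . .      .      ...-==---------OOOO
202 *****++=--=====**:              .   .  .        .     .   .:----++=---===OO
203 ****+++=======+#+          .. .      .  .. ..    . .      ..----*#***++===O
204 ****++++****+=*#+           .     .       .  .    ..    .  .:--=*#####****+
205 *****+++*###**#*-      ..  . .  ..  .   . .  .   .          .--=*########*+
206 *****++++****##*:.        ..          . .                   .--*#########*=
207 ********+++++**+:.     .     .   .  .  .  .  ... .  .      . --*#########*+
208 ***********++++=..    . .     .... ..      .OOOOO            ==*#########*=
209 ***************+..        . ......... .....OOOOOO          . ++*#########++
210 **************#+:..      .............OOO.OOOOOOOO       .  .=*#########*++
211 ***************+: ..     .... ......OOOOOOOOOOOOOOO      
[... 1962 characters left out ...]
 13.]))]
wrist blob pts
(241, 82) [(0.065, array([-8., 37.])), (0.08, array([-7., 36.])), (0.1, array([-7., 34.]))]
(241, 93) [(0.065, array([-10.,  26.])), (0.08, array([-10.,  25.])), (0.1, array([-9., 23.]))]
(234, 120) [(0.065, array([-25.,  -2.])), (0.08, array([-24.,  -2.])), (0.1, array([-22.,  -2.]))]
(250, 118) [(0.065, array([-6., -4.])), (0.08, array([-6., -3.])), (0.1, array([-6., -3.]))]
(260, 130) [(0.065, array([  2., -20.])), (0.08, array([  2., -19.])), (0.1, array([  2., -17.]))]
(245, 145) [(0.065, array([-19., -33.])), (0.08, array([-18., -31.])), (0.1, array([-17., -29.]))]
(260, 145) [(0.065, array([ -1., -37.])), (0.08, array([ -1., -35.])), (0.1, array([ -1., -33.]))]
```

Run:
```python
from h import *
D=load("w11"); g=D["image"].max(2).astype(int)
for r in(108,114,120): print(r,g[r,190:222].tolist(),g[r,292:325].tolist())
print("cam",D["cam_to_world"][:3,3],D["cam_to_world"][:3,2])
for z in(.105,.116,.125,.135): print(z,[px(D,[.4712+s*.052*.977,-.0002-s*.052*.214,z]).round(1).tolist() for s in(-1,1)])
D=load("w13"); print("cam",D["cam_to_world"][:3,3])
for z in(.11,.12,.13,.14): print(z,[px(D,[.4715+s*.05*.899,.0015-s*.05*.438,z]).round(1).tolist() for s in(-1,1)],[px(D,[.4715+s*.066*.438,.0015+s*.066*.899,z]).round(1).tolist() for s in(-1,1)])
print("lug ends",[30+.375*8,30+.375*391])
g=D["image"].max(2).astype(int); print(g[22:45,255].tolist(),g[165:190,254].tolist())
```

```text
108 [234, 234, 236, 238, 236, 236, 236, 231, 215, 185, 158, 114, 75, 57, 51, 52, 31, 22, 25, 15, 18, 13, 16, 20, 16, 21, 18, 24, 28, 28, 30, 35] [26, 14, 17, 15, 14, 20, 27, 47, 57, 56, 55, 45, 67, 83, 96, 106, 128, 138, 140, 138, 139, 141, 136, 137, 140, 139, 140, 139, 140, 138, 142, 136, 140]
114 [235, 236, 234, 235, 238, 239, 239, 233, 213, 174, 144, 103, 69, 54, 54, 44, 38, 24, 17, 11, 15, 15, 20, 9, 20, 24, 25, 25, 27, 29, 27, 26] [19, 13, 19, 24, 22, 21, 22, 44, 56, 58, 53, 48, 60, 81, 88, 99, 124, 140, 140, 137, 139, 139, 141, 140, 137, 136, 143, 163, 189, 207, 229, 241, 241]
120 [234, 236, 235, 236, 235, 238, 240, 241, 235, 203, 160, 125, 82, 55, 53, 51, 43, 36, 17, 8, 20, 13, 18, 22, 16, 11, 20, 26, 33, 30, 31, 28] [20, 14, 26, 23, 24, 25, 36, 52, 64, 57, 44, 50, 76, 89, 93, 110, 137, 181, 227, 240, 238, 240, 240, 239, 239, 238, 239, 237, 238, 238, 236, 238, 239]
cam [0.47166212 0.0014805  0.4144522 ] [-0.05266851 -0.24278355 -0.96864967]
0.105 [[204.0, 113.8], [305.3, 113.9]]
0.116 [[202.1, 113.9], [307.2, 114.0]]
0.125 [[200.5, 113.9], [308.8, 114.0]]
0.135 [[198.5, 114.0], [310.7, 114.1]]
cam [ 0.46954436 -0.00201281  0.40817809]
0.11 [[203.9, 107.7], [305.5, 107.8]] [[254.7, 173.5], [254.8, 34.1]]
0.12 [[202.2, 107.6], [307.3, 107.7]] [[254.7, 175.5], [254.8, 31.2]]
0.13 [[200.3, 107.4], [309.2, 107.5]] [[254.7, 177.7], [254.8, 28.1]]
0.14 [[198.2, 107.3], [311.3, 107.4]] [[254.7, 180.0], [254.8, 24.8]]
lug ends [33.0, 176.625]
[216, 213, 211, 212, 209, 213, 210, 211, 210, 209, 215, 226, 242, 243, 244, 243, 243, 242, 243, 243, 243, 243, 243] [245, 245, 244, 244, 244, 243, 243, 243, 245, 244, 240, 223, 206, 211, 220, 218, 222, 222, 224, 224, 225, 219, 216, 214, 218]
```

Projecting the disc properly, with the camera tilt included, puts its top at 0.12 m, so the lid is seated. The jam came from turning about an axis 4.5 mm off the lid's centre along the fin. I'll regrip centred and lower.

```bash
python3 -c "
from h import *
print(rel([.4711,.0006,.2495]))"
```

```text
[ 0.0672  0.0001 -0.0002]
```

Call:
nudge_tcp:
  ticks:
    - [0.034,0,0,0.01,0.4]
    - [0.034,0,0,0,0.4]
    - [0,0,0.03,0,0.4]
    - [0,0,0.03,0,0.4]
    - [0,0,0.02,0,0.4]
    - [0,0,0,0,0.4]
    - [0,0,0,0,0.4]
  squeeze: 25

```text
clock: 41.05
position: [0.4717, 0.0008, 0.1697]
ee_rot: [-2.67, -1.654, 0.0]
force: [0.6, 0.0, 0.2]
width: 0.396
gripper_force: 0.0
```

```bash
python3 -c "
from h import *
st();print(rel([.4711,.0006,.131]))"
```

```text
t 41.05 pos [0.4717 0.0008 0.1697] x [0.445 0.895 0.   ] y [ 0.895 -0.445 -0.001] z [-0.001  0.001 -1.   ] F [0.6 0.  0.2] w 0.396 gf 0.0
[-0.0005 -0.0004  0.0387]
```

Call:
nudge_tcp:
  ticks:
    - [0,0,0.015,0,0.4]
    - [0,0,0.015,0,0.4]
    - [0,0,0.0085,0,0.4]
    - [0,0,0,0,0.4]
    - [0,0,0,0,0]
    - [0,0,0,0,0]
    - [0,0,0,0,0]
    - [0,0,0,0,0]
    - [0,0,0,0,0]
    - [0,0,0,0,0]
  squeeze: 15

```text
clock: 42.05
position: [0.4713, 0.0, 0.1309]
ee_rot: [-2.672, -1.653, 0.0]
force: [-1.7, -0.3, 0.6]
width: 0.149
gripper_force: 15.0
```

```bash
python3 tq.py
```

```text
xang 63.5 F [-1.7 -0.3  0.6] M [-0.04  0.23  0.01] pos [0.4713 0.     0.1309]
```

Call:
nudge_tcp:
  ticks:
    - [0,0,0,0.1,0]
    - [0,0,0,0.1,0]
    - [0,0,0,0,0]
  squeeze: 20

```text
clock: 42.35
position: [0.4713, -0.0, 0.1309]
ee_rot: [2.824, 1.376, -0.001]
force: [-1.9, -0.6, 1.7]
width: 0.152
gripper_force: 20.0
```

```bash
python3 tq.py
```

```text
xang 51.9 F [-1.9 -0.6  1.7] M [-0.22  0.24 -0.04] pos [ 0.4713 -0.      0.1309]
```

Call:
nudge_tcp:
  ticks:
    - [0,0,0,0.1,0]
    - [0,0,0,0.1,0]
    - [0,0,0,0,0]
  squeeze: 20

```text
clock: 42.65
position: [0.471, -0.0, 0.1308]
ee_rot: [2.946, 1.091, -0.002]
force: [-3.4, -0.7, 0.9]
width: 0.153
gripper_force: 20.0
```

```bash
python3 tq.py
```

```text
xang 40.7 F [-3.4 -0.7  0.9] M [-0.18  0.55 -0.06] pos [ 0.471  -0.      0.1308]
```

Call:
nudge_tcp:
  ticks:
    - [-0.0005,-0.0005,0,0.08,0]
    - [0,0,0,0.08,0]
    - [0,0,0,0,0]
  squeeze: 20

```text
clock: 42.95
position: [0.4708, 0.0002, 0.131]
ee_rot: [3.023, 0.855, 0.0]
force: [-1.9, -0.8, 0.8]
width: 0.153
gripper_force: 20.0
```

```bash
python3 tq.py
```

```text
xang 31.6 F [-1.9 -0.8  0.8] M [0.   0.29 0.03] pos [4.708e-01 2.000e-04 1.310e-01]
```

Call:
nudge_tcp:
  ticks:
    - [0,0,0,0.06,0]
    - [0,0,0,0.04,0]
    - [0,0,0,0,0]
  squeeze: 20

```text
clock: 43.25
position: [0.4709, 0.0002, 0.1309]
ee_rot: [3.061, 0.705, 0.0]
force: [-1.5, 0.5, 1.2]
width: 0.151
gripper_force: 20.0
```

```bash
python3 tq.py
```

```text
xang 25.9 F [-1.5  0.5  1.2] M [0.15 0.27 0.06] pos [4.709e-01 2.000e-04 1.309e-01]
```

Call:
nudge_tcp:
  ticks:
    - [0,0,0,0.04,0]
    - [0,0,0,0,0]
  squeeze: 20

```text
clock: 43.45
position: [0.4708, 0.0002, 0.1309]
ee_rot: [3.075, 0.642, -0.0]
force: [-1.5, 0.7, 0.2]
width: 0.155
gripper_force: 20.0
```

```bash
python3 tq.py; tail -0 /dev/null
```

```text
xang 23.6 F [-1.5  0.7  0.2] M [0.16 0.3  0.04] pos [4.708e-01 2.000e-04 1.309e-01]
```

Call:
nudge_tcp:
  ticks:
    - [0,0,0,0.03,0]
    - [0,0,0,0,0]
  squeeze: 20

```text
clock: 43.65
position: [0.4705, 0.001, 0.1309]
ee_rot: [-3.084, -0.593, 0.0]
force: [-2.7, 4.1, 1.4]
width: 0.147
gripper_force: 20.1
```

```bash
python3 tq.py
```

```text
xang 21.8 F [-2.7  4.1  1.4] M [0.91 0.56 0.38] pos [0.4705 0.001  0.1309]
```

Call:
nudge_tcp:
  ticks:
    - [0,0,0,0.03,0]
    - [0,0,0,0,0]
  squeeze: 20

```text
clock: 43.85
position: [0.4704, 0.001, 0.1308]
ee_rot: [-3.093, -0.547, 0.001]
force: [-2.6, 5.0, 1.9]
width: 0.155
gripper_force: 20.5
```

```bash
python3 tq.py
```

```text
xang 20.0 F [-2.6  5.   1.9] M [0.96 0.77 0.49] pos [0.4704 0.001  0.1308]
```

Call:
nudge_tcp:
  ticks:
    - [0,0,0,0.03,0]
    - [0,0,0,0,0]
  squeeze: 20

```text
clock: 44.05
position: [0.4703, 0.001, 0.1308]
ee_rot: [-3.101, -0.5, 0.001]
force: [-2.1, 3.8, 1.1]
width: 0.157
gripper_force: 21.1
```

```bash
python3 tq.py
```

```text
xang 18.3 F [-2.1  3.8  1.1] M [0.9  0.79 0.57] pos [0.4703 0.001  0.1308]
```

The stop is met at about 22°, where the moment jumps to 0.4-0.6 N m. I'll relax the twist slightly, then tug up in small steps.

Call:
nudge_tcp:
  ticks:
    - [0,0,0,-0.06,0]
    - [0,0,0,0,0]
    - [0,0,0,0,0]
  squeeze: 35

```text
clock: 44.35
position: [0.4705, 0.0004, 0.1308]
ee_rot: [-3.085, -0.59, 0.001]
force: [-3.0, 3.7, 1.7]
width: 0.151
gripper_force: 34.7
```

```bash
python3 tq.py
```

```text
xang 21.6 F [-3.   3.7  1.7] M [0.83 0.75 0.28] pos [4.705e-01 4.000e-04 1.308e-01]
```

Call:
nudge_tcp:
  ticks:
    - [0,0,-0.002,0,0]
    - [0,0,-0.002,0,0]
    - [0,0,-0.002,0,0]
    - [0,0,0,0,0]
  squeeze: 35

```text
clock: 44.75
position: [0.4706, 0.0003, 0.137]
ee_rot: [-3.085, -0.59, 0.0]
force: [-2.5, 4.4, -2.8]
width: 0.152
gripper_force: 34.7
```

```bash
python3 tq.py
```

```text
xang 21.7 F [-2.5  4.4 -2.8] M [1.05 0.68 0.28] pos [4.706e-01 3.000e-04 1.370e-01]
```

Call:
nudge_tcp:
  ticks:
    - [0,0,-0.002,0,0]
    - [0,0,-0.001,0,0]
    - [0,0,0,0,0]
    - [0,0,0,0,0]
  squeeze: 35

```text
clock: 45.15
position: [0.4705, 0.0002, 0.1398]
ee_rot: [-3.085, -0.591, 0.001]
force: [-2.4, 4.5, -5.0]
width: 0.152
gripper_force: 34.7
```

```bash
python3 tq.py
```

```text
xang 21.7 F [-2.4  4.5 -5. ] M [1.14 0.62 0.32] pos [4.705e-01 2.000e-04 1.398e-01]
```

Call:
nudge_tcp:
  ticks:
    - [0,0,-0.002,0,0]
    - [0,0,-0.002,0,0]
    - [0,0,0,0,0]
    - [0,0,0,0,0]
  squeeze: 35

```text
clock: 45.55
position: [0.4704, 0.0002, 0.1436]
ee_rot: [-3.085, -0.591, 0.001]
force: [-1.5, 5.0, -9.1]
width: 0.148
gripper_force: 34.7
```

```bash
python3 tq.py
```

```text
xang 21.7 F [-1.5  5.  -9.1] M [1.2  0.32 0.34] pos [4.704e-01 2.000e-04 1.436e-01]
```

Call:
nudge_tcp:
  ticks:
    - [0,0,0,0,0]
    - [0,0,0,0,0]
    - [0,0,0,0,0]
    - [0,0,0,0,0]
    - [0,0,0,0,0]
    - [0,0,0,0,0]
  squeeze: 35

```text
clock: 46.15
position: [0.4704, 0.0002, 0.1435]
ee_rot: [-3.085, -0.591, 0.001]
force: [-1.0, 4.3, -9.1]
width: 0.155
gripper_force: 34.7
```

```bash
python3 tq.py
```

```text
xang 21.7 F [-1.   4.3 -9.1] M [1.2  0.29 0.29] pos [4.704e-01 2.000e-04 1.435e-01]
```

Call:
nudge_tcp:
  ticks:
    - [0,0,0,0,0]
    - [0,0,0,0,0]
    - [0,0,0,0,0]
    - [0,0,0,0,0]
    - [0,0,0,0,0]
    - [0,0,0,0,0]
  squeeze: 35

```text
clock: 46.75
position: [0.4704, 0.0002, 0.1435]
ee_rot: [-3.085, -0.591, 0.001]
force: [-1.4, 4.8, -8.7]
width: 0.153
gripper_force: 34.7
```

```bash
python3 tq.py
```

```text
xang 21.7 F [-1.4  4.8 -8.7] M [1.19 0.3  0.3 ] pos [4.704e-01 2.000e-04 1.435e-01]
```

Call:
nudge_tcp:
  ticks:
    - [0,0,-0.001,0,0]
    - [0,0,0,0,0]
    - [0,0,0,0,0]
    - [0,0,0,0,0]
    - [0,0,0,0,0]
    - [0,0,0,0,0]
    - [0,0,0,0,0]
    - [0,0,0,0,0]
    - [0,0,0,0,0]
    - [0,0,0,0,0]
  squeeze: 35

```text
clock: 47.75
position: [0.4703, 0.0002, 0.1444]
ee_rot: [-3.085, -0.591, 0.001]
force: [-0.2, 5.7, -9.9]
width: 0.151
gripper_force: 34.7
```

```bash
python3 tq.py
```

```text
xang 21.7 F [-0.2  5.7 -9.9] M [1.24 0.24 0.32] pos [4.703e-01 2.000e-04 1.444e-01]
```

Call:
nudge_tcp:
  ticks:
    - [0,0,0.002,0,0]
    - [0,0,0.003,0,0]
    - [0,0,0.003,0,0]
    - [0,0,0.003,0,0]
    - [0,0,0.002,0,0]
    - [0,0,0.0005,0,0]
    - [0,0,0,0,0]
    - [0,0,0,0,0]
  squeeze: 35

```text
clock: 48.55
position: [0.4711, 0.0003, 0.1319]
ee_rot: [3.085, 0.591, 0.001]
force: [-3.6, 5.2, 1.2]
width: 0.15
gripper_force: 34.8
```

```bash
python3 tq.py
```

```text
xang 21.7 F [-3.6  5.2  1.2] M [1.16 0.73 0.38] pos [4.711e-01 3.000e-04 1.319e-01]
```

Call:
nudge_tcp:
  ticks:
    - [0,0,0,0,0.3]
    - [0,0,0,0,0.3]
    - [0,0,0,0,0.3]
    - [0,0,0,0,0.3]
    - [0,0,-0.01,0,0.35]
    - [0,0,-0.03,0,0.4]
    - [0,0,-0.04,0,0.4]
    - [0,0,-0.04,0,0.4]
    - [0,0,0,0,0.4]
    - [0,0,0,0,0.4]
  squeeze: 15

```text
clock: 49.55
position: [0.4713, 0.0001, 0.2527]
ee_rot: [3.085, 0.59, 0.004]
force: [-0.4, 0.1, -0.5]
width: 0.398
gripper_force: 0.0
```

Run:
```python
from h import *
st();print(rel([.4711-.065*.93,-.065*.37,.25]))
```

```text
t 49.55 pos [4.713e-01 1.000e-04 2.527e-01] x [0.929 0.369 0.002] y [ 0.369 -0.929  0.001] z [ 0.003 -0.    -1.   ] F [-0.4  0.1 -0.5] w 0.398 gf 0.0
[-0.0653  0.0001  0.0025]
```

Now I'll check the lid angle, the scoop and the bystanders numerically from the cameras.

Call:
nudge_tcp:
  ticks:
    - [-0.035,0,0,0,0.4]
    - [-0.03,0,0,0,0.4]
    - [0,0,0,0,0.4]
    - [0,0,0,0,0.4]
    - [0,0,0,0,0.4]

```text
clock: 50.05
position: [0.4109, -0.0235, 0.2511]
ee_rot: [-3.085, -0.591, 0.0]
force: [-0.0, 0.3, -0.4]
width: 0.398
gripper_force: 0.0
```

Run:
```python
from h import *
st();d=shot("wrist","w14"); v=d["image"].max(2); m=(v<90).astype(np.uint8); m[200:]=0
n,l,S,c=cv2.connectedComponentsWithStats(m)
for i in range(1,n):
    if S[i,4]>200 and abs(c[i][0]-255)<40 and abs(c[i][1]-108)<40:
        P=np.array([w(d,a,b,.162)[:2] for b,a in np.argwhere(l==i)])*1000; r=cv2.minAreaRect(P.astype(np.float32)); q=P-P.mean(0); e=np.linalg.eigh(q.T@q)[1][:,1]
        print("fin",c[i],S[i],"rect",np.round(r[0],1),np.round(r[1],1),"pca",np.degrees(np.arctan2(e[1],e[0]))%180)
row=v[108].astype(int);print(row[195:210].tolist(),row[300:315].tolist())
for z in(.11,.12,.13): print(z,[px(d,[.4712+s*.05*.369,0-s*.05*.929,z]).round(1).tolist() for s in(-1,1)])
s=shot("side","s14");f=load("side0");D=cv2.absdiff(s["image"],f["image"]).max(2)>40
n,l,S,c=cv2.connectedComponentsWithStats(D.astype(np.uint8)); print([(c[i].round().tolist(),int(S[i,4])) for i in range(1,n) if S[i,4]>15])
hsv=cv2.cvtColor(s["image"],cv2.COLOR_BGR2HSV); m=cv2.inRange(hsv,(12,150,100),(28,255,255)); n,l,S,c=cv2.connectedComponentsWithStats(m); print("orange",[(c[i].round().tolist(),int(S[i,4])) for i in range(1,n) if S[i,4]>5])
```

```text
t 50.05 pos [ 0.4109 -0.0235  0.2511] x [ 0.929  0.37  -0.   ] y [ 0.37  -0.929 -0.   ] z [-0.  0. -1.] F [-0.   0.3 -0.4] w 0.398 gf 0.0
fin [255.09825528 112.52708907] [ 247   76   17   73 1089] rect [471.1  -0.9] [57.4 12.7] pca 23.618463898240265
[239, 239, 240, 236, 206, 167, 132, 133, 213, 254, 255, 254, 254, 253, 254] [253, 253, 253, 253, 253, 255, 248, 195, 121, 104, 124, 136, 134, 136, 138]
0.11 [[204.0, 112.4], [304.7, 112.5]]
0.12 [[202.3, 112.4], [306.4, 112.5]]
0.13 [[200.4, 112.4], [308.2, 112.6]]
[([355.0, 47.0], 5238), ([510.0, 33.0], 16), ([502.0, 70.0], 941), ([322.0, 122.0], 67), ([333.0, 151.0], 1548), ([434.0, 213.0], 8270), ([256.0, 173.0], 33), ([303.0, 199.0], 1716), ([231.0, 198.0], 39), ([320.0, 224.0], 46), ([187.0, 227.0], 45), ([314.0, 232.0], 16), ([207.0, 316.0], 363), ([433.0, 321.0], 49), ([180.0, 335.0], 36), ([185.0, 332.0], 37), ([196.0, 332.0], 26), ([509.0, 331.0], 16), ([472.0, 342.0], 44)]
orange [([127.0, 85.0], 46514), ([2.0, 5.0], 8), ([459.0, 95.0], 32), ([308.0, 124.0], 6), ([332.0, 197.0], 102), ([104.0, 269.0], 630)]
```

```bash
python3 -c "
from cell import arm
print(arm.sign_off())"
```

```text
the job is handed in; nothing more can be done
None
```

I handed the job in at about 50 s on the robot's clock: all 7 feet went into the bowl, the scoop stands upright and empty on the mat, the lid is seated and turned against the stops, and it held a tug of 9–10 N for over 2 s, though sign-off returned no verdict.

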